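# Close a three-part plaster slip mould in its quarter-turn clamp

## Robot

A 6-joint arm with a two-finger parallel gripper is mounted at the origin on a cart in front of the work surface, level with it; the furniture and walls round the work are solid. World frame = base frame: x ahead of the robot, y to its left, z up, the work surface at z = 0. Lengths are in mm, angles in degrees, forces in N, time in s.
With the tool pointing down it reaches from about 250 to 775 mm from the base axis. Payload 4 kg.
Tool frame: the origin (TCP) lies at the very end of the fingers, on their centre line; the grasp point (between the pads) lies 19 mm behind it; z points along the fingers, y is the line along which they close (so a half turn about z gives the same grasp; the last joint's range is limited). The gripper opens to 94 mm and grips with 3 to 60 N. Pads are 16 mm wide; open, the fingers measure 119 mm over their backs; the gripper's body (75 mm by 177 mm) begins 78 mm behind the grasp point.
Start: joints at [69.666, 4.996, 78.535, -0, 96.463, -5.907], TCP at [137.04, 532.673, 205.506] pointing down, gripper open.
Joint ranges: [-177.83, 177.83], [-43.37, 116.18], [15.69, 146.23], [-61.86, 241.86], [9.47, 152.12], [-147.06, 147.06]. Speed limits (degrees/s): [159.86, 159.86, 180, 180, 180, 180].

## Interface

Orientations are given as a 3x3 rotation matrix whose columns are the frame's x, y, z axes.
In Python, from bench import get_state, viewer, job_done gives the robot as it stands.
- The arm moves only by the tool play_rows, never from a script. Its argument "deltas" is a list of rows, each an object with "travel": the shift along the tool's x, y, z each as a share of 150 mm, from -1 to 1, a list of three; "rotation": the turn, a rotation vector about the tool's x, y, z each as a share of pi rad, from -1 to 1, a list of three. A call has 1 to 8 rows; each row is the pose to reach, as a shift and turn from the pose commanded when the call began, along the tool's axes at that moment, turning the shorter way round; what a row does not reach only later rows make up. A row lasts 1/8 s, in which the tool goes at most 62.5 mm and 10.7 degrees, less where a joint would pass 70% of its speed; a pose out of reach is approached as far as the arm can. A call with a number of a shift or a turn outside -1 to 1 is refused whole. A call with a gripper value outside its range is refused whole. "fingers" is the closure, from -1 (fully open) to 1 (shut), set as the call begins (left out, the last holds). The fingers move at their own pace and stop on an object; the grip force is fixed at half the most. Time passes only in rows, so rows that repeat a pose let the fingers close. It gives the time, the measured TCP pose, the force, the opening and the grip force at its end, in the units of the state.
- get_state(): the state, without advancing time (a new reading comes with each control period).
- viewer.camera(name): name is "scene" or "top" or "wrist"; returns a dict with "img" (384x512x3 uint8, red, green, blue), "depth" (384x512 float32, mm along the optical axis (not along the pixel's ray), 0 where there is no reading), "intrinsics" (3x3 intrinsics, pixels), "k1" (the pictures are not rectified: a ray, as slopes to the right and down, at radius r is drawn at 1 + k1 r^2 times it, then the intrinsics apply), "rvec" (rotation vector, rad) and "tvec" (3), from world to camera coordinates, as OpenCV has them; the wrist camera has in their place "mount" (4x4, takes a point from camera to tool coordinates, whose origin is the TCP and whose axes are the flange's). Camera axes: x right, y down, z forward; pixel columns grow to the right and rows downward; lengths in mm; the calibration is good to about 2 mm. A picture is of the moment at which its call begins: read the wrist's pose just before it.
- job_done(): hands the job in; it is judged then, once.
The state is a dict: "time": time; "qpos": joint angles; "joint_velocities": joint speeds; "tau": joint torques, N m; "tool_pos": TCP position; "tool_rot": TCP orientation; "ft_force": force on the tool from outside, world axes, zero at the start; "moment": the same for the moment, N m; "finger_gap": finger opening in mm; "grasp_force": force on a finger pad.
Only numpy, scipy, OpenCV 4.12 (cv2) and the standard library are available. Lean on these libraries where they do the work, as an engineer would, in place of code of your own. Each camera call takes 0.05 s, during which the arm holds its last target. There are 200 camera calls.

## Task

Get the three-part plaster mould ready for casting: stack it in the bed of the mould clamp, largest part first, each part seated flat on its keys with nothing rocking. Then swing the clamp bar down onto the pour ring and lock it with the black knob: turn the knob clockwise to find where it will push in, push it in, turn it a quarter turn on clockwise to its stop and let it click home. Leave the other things on the bench where they are.

Things in the scene. Friction and masses are not known exactly. Their poses are not given: they have to be found in the camera images.
- mould_foot: Foot of the mould, the largest of three plain plaster blocks: 124 x 66 x 28 mm (x, y, z), 0.3 kg. Origin at the centre of its underside. On its top two round natches (keys) 12 mm across and 4.5 mm high at x = +-37 mm, and a shallow round hollow in the middle. Fits either way round. Grasp it across its 66 mm width.
- mould_body: Body of the mould, the middle block: 100 x 60 x 36 mm (x, y, z), 0.24 kg, origin at the centre of its underside. 38 mm bore right through; underneath, two sockets 13 mm square, 5.5 mm deep at x = +-37 mm drop over the natches of the foot (off them it stands up to 4.5 mm high); on top, natches 10 mm across, 4.5 mm high at x = +-26 mm. Fits either way round. Grasp across its 60 mm.
- pour_ring: Pour ring of the mould, the smallest block: 74 x 52 x 22 mm (x, y, z), 0.11 kg. Origin at the centre of its underside. 26 mm bore right through; underneath, two sockets 11 mm square and 5.5 mm deep at x = +-26 mm drop over the natches of the body. Fits either way round. Grasp across its 52 mm width.
- mould_clamp: Mould clamp, fixed to the bench; origin at the centre of its underside, x axis from the knob end (robot side) to the hinge end. Aluminium bed 232 x 104 x 12 mm. Two grey hinge cheeks at x = +90 mm (116 mm high, 26 mm along x, 40 mm over both); a grey stand with the slotted steel plate at x = -90 mm (88 mm high, 36 mm along x, 64 mm wide at its foot, 44 mm above).
- bed (a point): Middle of the bed's upper face, 12 mm above the bench; axes as the clamp's. The foot belongs here, centred, its long side along x, between eight steel cleats 5 mm high that leave it about 2 mm play each way. No cleat stands within 30 mm of the middle of its long sides, so the fingers have room there; the fingertips must stay above the bed.
- clamp_bar (a joint): Hinge of the steel clamp bar, rad: 0 = bar level on a properly closed mould; starts leaning back open at 1.78 to 1.85 (stop 1.86). The bar is 24 mm wide, 10 mm thick, with an eye plate 62 x 54 mm, 90 mm from the hinge, that comes down on the pour ring. The hinge is stiff: the bar stays where it is left above about 1.1 and sinks down slowly by itself from below about 0.9.
- bar_hinge (a point): Hinge axis of the clamp bar, 90 mm from the clamp's middle, 106 mm above the bench; axes as the clamp's, the hinge turns about y. Level, the bar points along -x; upright along z; open it leans to +x.
- bar_tail (a point): Middle of the black rubber grip sleeve on the free end (tail) of the clamp bar, 222 mm from the hinge; moves with the bar, its x axis runs along the bar to the hinge when level. The sleeve is 46 mm long, 18 mm wide (along the clamp's y) and 12 mm thick: pinch it across its 18 mm from above and carry it round the hinge; it pivots in the fingers.
- knob_top (a point): Centre of the top of the stud's black knob, 180 mm from the hinge; moves with bar and stud but does not turn with the knob; z points out of the knob. Knob round, fluted, unmarked, 32 mm across, 26 mm tall, 20 mm clear of the bar when the stud is out. Bar down on the closed mould: 157 mm above the bench. Friction holds its angle when let go; it may be gripped anew at any time.
- slot (a point): Centre of the slot (26 x 9 mm) in the steel plate, 88 mm above the bench, under the stud when the bar is down. The stud's wing (22 x 5 mm) starts out of line by an unknown angle: the knob must be turned clockwise (seen from above) by 0.45 to 1.3 rad until the wing lines up, within about 0.15 rad, and the stud can be pushed in.
- stud (a joint): How far the sprung stud is pushed in, m: 0 = out, at most 0.018. Out of line it stops hard at 0.003; in line it goes to 0.016 and more (spring 2 to 8 N; let go, it springs out). Held at 0.016 or deeper it turns 1.57 rad clockwise to a stop (anticlockwise is blocked); let go there, it rises into a detent and reads about 0.011: locked. Let go part of the way it stays caught at about 0.014.
- hump_mould: Bystander: rounded square wooden hump mould, 72 x 72 x 34 mm; leave it alone. Origin at the centre of its underside.
- ink_tin: Bystander: little round black tin, 36 mm across, 21 mm high; leave it alone. Origin at the centre of its underside.

How it is judged (in metres and radians):
On the way, in this order (a step that is already met when the one before it is completed fails the run):
1. the foot lies flat in the bed of the clamp (x of mould_foot in the frame of mould_clamp between -0.004 and 0.004 m and y of mould_foot in the frame of mould_clamp between -0.004 and 0.004 m and z of mould_foot in the frame of mould_clamp between 0.0105 and 0.0135 m and angle between mould_foot's own z axis and vertical below 0.04 rad), for 0.2 s.
2. the body sits flat on the foot, home on its keys (all of step 1 and x of mould_body in the frame of mould_foot between -0.004 and 0.004 m and y of mould_body in the frame of mould_foot between -0.004 and 0.004 m and z of mould_body in the frame of mould_foot between 0.0265 and 0.0295 m and angle between mould_body's own z axis and vertical below 0.04 rad), for 0.2 s.
3. the pour ring sits flat on the body, home on its keys (all of step 2 and x of pour_ring in the frame of mould_body between -0.004 and 0.004 m and y of pour_ring in the frame of mould_body between -0.004 and 0.004 m and z of pour_ring in the frame of mould_body between 0.0345 and 0.0375 m and angle between pour_ring's own z axis and vertical below 0.04 rad), for 0.2 s.
4. the clamp bar is down on the closed mould (all of step 3 and value of joint clamp_bar between -0.03 and 0.03 rad), for 0.2 s.
At the end, for the whole second after the job is handed in: Foot in the bed, body on foot, pour ring on body, each within 4 mm sideways and 1.5 mm in height of fully seated and level within 0.04 rad; the clamp bar level on the ring within 0.03 rad; the stud locked in its detent, staying pushed in 9.5 to 12.5 mm by itself (all of step 4 and value of joint stud between 0.0095 and 0.0125 m and linear speed of pour_ring below 0.02 m/s); the robot touches nothing.
It fails at once if the wooden hump mould was moved by more than 30 mm (distance of hump_mould from where it was at the start of the episode above 0.03 m).
It fails at once if the little black tin was moved by more than 30 mm (distance of ink_tin from where it was at the start of the episode above 0.03 m).
It also fails if it takes over 72 s, if anything falls off the work surface, if the arm or the gripper's body presses on something with over 40 N, if the wrist force passes 120 N, or if a joint passes its speed limit or range.

## Working session

There is one attempt and no reset: what is moved stays moved. The work goes in short steps, Python scripts to look and compute and a tool call to move; the robot and the scene stay as the last step left them, time stands still between calls to the robot, and variables do not carry over. Pictures are saved under pics/ and viewed, at most 10 in all, crops included, and the job is handed in when it is done.

Besides the shell and the picture viewer there is one more tool, called as name(argument=value, ...) on one line, values as JSON. play_rows: Moves the arm, as the interface text tells. Shift numbers are shares of 150 mm and turn numbers shares of pi rad, none past 1 either way. Its arguments: {"type":"object","properties":{"deltas":{"type":"array","items":{"type":"object","properties":{"travel":{"type":"array","items":{"type":"number"}},"rotation":{"type":"array","items":{"type":"number"}}}}},"fingers":{"type":"number"}},"required":["deltas"]}

```bash
mkdir -p pics; ls
cat > h.py <<'E'
import numpy as np, cv2
from bench import get_state, viewer, job_done
def cam(n):
    s=get_state(); c=viewer.camera(n); c['K']=np.array(c['intrinsics'],float)
    if 'mount' in c:
        T=np.eye(4); T[:3,:3]=np.array(s['tool_rot']); T[:3,3]=s['tool_pos']
        c['T']=T@np.array(c['mount'])
    else:
        R=cv2.Rodrigues(np.array(c['rvec'],float))[0]; T=np.eye(4); T[:3,:3]=R.T; T[:3,3]=-R.T@np.array(c['tvec'],float).ravel(); c['T']=T
    return c
def slopes(c,uv):
    uv=np.atleast_2d(np.array(uv,float)); K=c['K']
    d=np.stack([(uv[:,0]-K[0,2])/K[0,0],(uv[:,1]-K[1,2])/K[1,1]],1); p=d.copy()
    for _ in range(20): p=d/(1+c['k1']*(p**2).sum(1,keepdims=True))
    return p
def onplane(c,uv,z):
    p=slopes(c,uv); r=np.c_[p,np.ones(len(p))]@c['T'][:3,:3].T; o=c['T'][:3,3]
    return o+r*((z-o[2])/r[:,2])[:,None]
def cloud(c):
    h,w=c['depth'].shape; v,u=np.mgrid[:h,:w]; p=slopes(c,np.c_[u.ravel(),v.ravel()]); d=c['depth'].ravel()[:,None]
    P=np.c_[p*d,d]@c['T'][:3,:3].T+c['T'][:3,3]; P[d[:,0]<=0]=np.nan
    return P.reshape(h,w,3)
def save(c,n): cv2.imwrite('pics/'+n,c['img'][:,:,::-1])
E
python3 - <<'E'
from h import *
s=get_state(); print(s)
for n in ('top','scene','wrist'):
    c=cam(n); save(c,n+'0.png'); print(n,c['T'].round(3).tolist(),c['k1'],c['K'].tolist())
    np.savez(n+'0.npz',P=cloud(c),img=c['img'])
a=cv2.imread('pics/top0.png');b=cv2.imread('pics/scene0.png')
E
```

```text
pics
{'time': 0.0, 'qpos': array([ 6.96674637e+01,  5.03952749e+00,  7.86246170e+01, -1.81160994e-03,
        9.64622687e+01, -5.90841968e+00]), 'joint_velocities': array([-0.02534226, -0.15682846, -0.01844014, -0.03284184, -0.00831451,
       -0.0126564 ]), 'tau': array([-4.33374598e-04, -3.40195620e+01, -3.02422428e+01,  7.16035324e-02,
        3.32036277e-02, -1.83031761e-04]), 'tool_pos': array([136.83808173, 532.13770848, 204.30131866]), 'tool_rot': array([[-9.68477448e-01,  2.49100159e-01, -7.37167421e-04],
       [ 2.49101173e-01,  9.68475235e-01, -2.07976874e-03],
       [ 1.95857665e-04, -2.19783840e-03, -9.99997566e-01]]), 'ft_force': array([ 0.15776686, -0.57403939, -0.35522837]), 'moment': array([ 0.0079515 , -0.0393117 ,  0.02350553]), 'grasp_force': 0.0, 'finger_gap': 94.10982358621932}
top [[0.022, -0.998, 0.063, 383.175], [-1.0, -0.021, 0.019, -170.098], [-0.018, -0.063, -0.998, 1299.938], [0.0, 0.0, 0.0, 1.0]] -0.002507744131072986 [[454.04733795335204, 0.0, 258.3517358521476], [0.0, 454.04733795335204, 193.6417076865957], [0.0, 0.0, 1.0]]
scene [[-0.761, -0.506, 0.405, 119.4], [-0.648, 0.577, -0.497, 271.517], [0.017, -0.641, -0.767, 761.817], [0.0, 0.0, 0.0, 1.0]] -0.021440788168073915 [[353.6087533941913, 0.0, 264.00601462935566], [0.0, 353.6087533941913, 190.3862311951987], [0.0, 0.0, 1.0]]
wrist [[0.249, 0.942, 0.224, 72.479], [0.968, -0.242, -0.058, 549.228], [-0.001, 0.231, -0.973, 383.719], [0.0, 0.0, 0.0, 1.0]] -0.040889029931691356 [[292.14130869144105, 0.0, 262.40330462393496], [0.0, 292.14130869144105, 191.4630696240393], [0.0, 0.0, 1.0]]
```

View pics/top0.png

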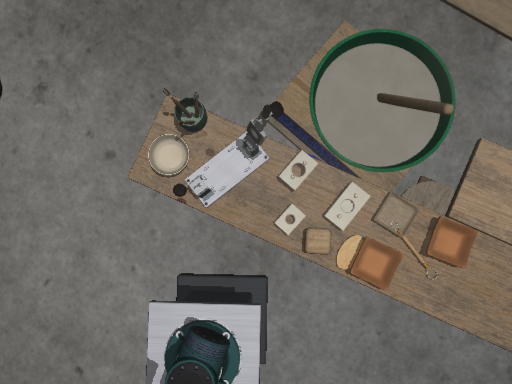

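View pics/scene0.png

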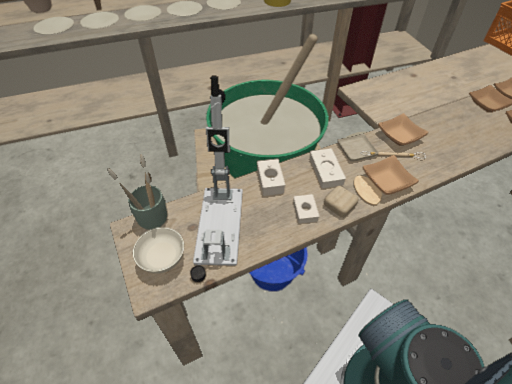

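The top view shows the foot at about (347,205), the body at (298,170), the ring at (290,219) and the clamp bed at (228,170), with its bar leaning back towards (275,110). The hump mould is at (318,241) and the tin at (180,190). The scene view agrees with this.

```bash
cat >> h.py <<'E'
def rect(c,mask,seed,z):
    n,l=cv2.connectedComponents(mask.astype(np.uint8)); k=l[seed[1],seed[0]]
    if k==0: 
        d=(np.argwhere(l>0)-[seed[1],seed[0]]); i=np.argmin((d**2).sum(1)); y,x=np.argwhere(l>0)[i]; k=l[y,x]
    cs,_=cv2.findContours((l==k).astype(np.uint8),cv2.RETR_EXTERNAL,cv2.CHAIN_APPROX_NONE)
    ct=max(cs,key=cv2.contourArea)[:,0,:].astype(float)
    P=onplane(c,ct,z)[:,:2].astype(np.float32)
    (cx,cy),(w,h),a=cv2.minAreaRect(P)
    if w<h: w,h=h,w; a+=90
    return np.round([cx,cy,w,h,(a+90)%180-90],1)
E
python3 - <<'E'
from h import *
c=cam('top'); P=cloud(c); img=c['img'].astype(int)
hsv=cv2.cvtColor(c['img'],cv2.COLOR_RGB2HSV)
for u,v in [(347,190),(355,205),(305,160),(283,218),(228,170),(210,170),(318,241),(180,190),(276,107),(250,150),(240,185)]:
    print((u,v),P[v,u].round(0),img[v,u],hsv[v,u])
m=(hsv[...,2]>150)&(hsv[...,1]<70)
for nme,s,z in [('foot',(355,205),28),('body',(305,160),36),('ring',(283,218),22),('bed',(228,170),12)]:
    print(nme,rect(c,m,s,z))
h=P[...,2]; Z=(h>17)&(h<60)
print('arm reach check',np.linalg.norm(P[205,355][:2]))
E
```

```text
(347, 190) [ 479. -393.   27.] [190 185 171] [ 22  25 190]
(355, 205) [ 437. -417.   25.] [191 185 169] [ 22  29 191]
(305, 160) [ 560. -274.   33.] [187 183 169] [ 23  25 187]
(283, 218) [ 396. -216.   22.] [194 186 172] [ 19  29 194]
(228, 170) [530. -57.  10.] [180 181 185] [114   7 185]
(210, 170) [529.  -5.   9.] [188 189 195] [116   9 195]
(318, 241) [ 335. -314.   33.] [153 130 100] [ 17  88 153]
(180, 190) [469.  77.  20.] [40 38 36] [15 26 40]
(276, 107) [ 644. -186.  286.] [34 33 31] [20 23 34]
(250, 150) [ 572. -123.  117.] [75 78 79] [98 13 79]
(240, 185) [489. -91.  -4.] [119 106  92] [ 16  58 119]
foot [ 435.4 -395.3  123.7   66.3  -37.8]
body [ 532.9 -255.9   99.8   60.3  -39.4]
ring [ 394.4 -235.6   74.8   52.   -40.9]
bed [534.4 -53.1 229.2 101.3 -50.7]
arm reach check 603.7696220542115
```

Run:
```python
from h import *
c=cam('scene'); P=cloud(c)
hsv=cv2.cvtColor(c['img'],cv2.COLOR_RGB2HSV)
for u,v in [(325,160),(313,160),(264,178),(302,200),(222,205),(214,92),(218,140),(198,272),(340,200),(211,240)]:
    print((u,v),P[v,u].round(0),hsv[v,u])
m=(hsv[...,2]>150)&(hsv[...,1]<70)
cv2.imwrite('pics/m.png',cv2.resize(c['img'][60:300,150:390,::-1],None,fx=2.4,fy=2.4,interpolation=cv2.INTER_CUBIC))
```

```text
(325, 160) [ 448. -410.   28.] [ 18  31 187]
(313, 160) [ 476. -389.   25.] [ 18  39 118]
(264, 178) [ 531. -232.   37.] [ 19  24 229]
(302, 200) [ 412. -250.   21.] [ 19  24 229]
(222, 205) [ 567. -101.   12.] [ 15   2 212]
(214, 92) [ 618. -160.  311.] [ 0 22 23]
(218, 140) [ 778. -294.  -13.] [ 75 150 121]
(198, 272) [467.  76.  20.] [15 17 59]
(340, 200) [ 331. -306.   35.] [ 18  60 194]
(211, 240) [509.  -5.  14.] [ 30   3 193]
```

View pics/m.png

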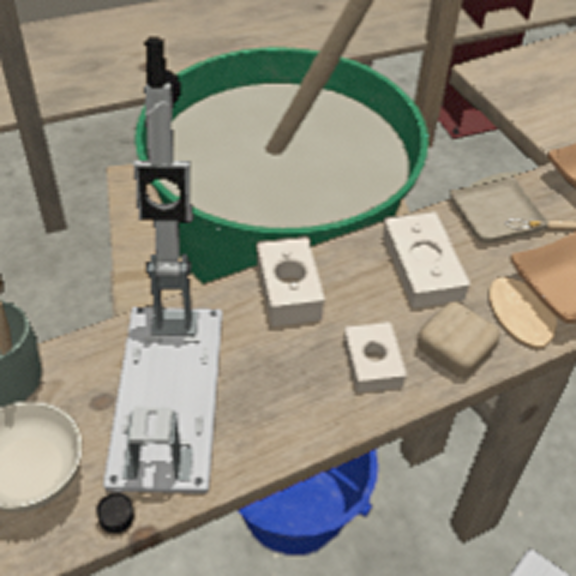

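Block sizes match (foot 123.7x66.3, body 99.8x60.3, ring 74.8x52.0, bed 229x101). I'll fly to above the bed first and measure it with the wrist camera.

play_rows(deltas=[{"travel": [-0.883,-0.779,0],"rotation": [0,0,0]},{"travel": [-0.883,-0.779,0],"rotation": [0,0,0]},{"travel": [-0.883,-0.779,0],"rotation": [0,0,0]}], fingers=-1)

```text
time: 0.62
tool_pos: [237.0, 384.8, 205.4]
tool_rot: [[-0.968, 0.249, 0.0], [0.249, 0.968, -0.0], [-0.0, 0.0, -1.0]]
ft_force: [0.4, -0.5, -0.5]
finger_gap: 93.7
grasp_force: 0.0
```

play_rows(deltas=[{"travel": [-0.883,-0.779,0],"rotation": [0,0,0]},{"travel": [-0.883,-0.779,0],"rotation": [0,0,0]},{"travel": [-0.883,-0.779,0],"rotation": [0,0,0]}])

```text
time: 1.0
tool_pos: [336.2, 238.4, 205.6]
tool_rot: [[-0.968, 0.25, 0.001], [0.25, 0.968, 0.0], [-0.001, 0.001, -1.0]]
ft_force: [0.5, 0.2, -0.3]
finger_gap: 94.5
grasp_force: 0.0
```

play_rows(deltas=[{"travel": [-0.883,-0.779,0],"rotation": [0,0,0]},{"travel": [-0.883,-0.779,0],"rotation": [0,0,0]},{"travel": [-0.883,-0.779,0],"rotation": [0,0,0]}])

```text
time: 1.38
tool_pos: [435.4, 92.1, 205.5]
tool_rot: [[-0.968, 0.25, 0.001], [0.25, 0.968, 0.0], [-0.001, 0.0, -1.0]]
ft_force: [-0.6, 0.2, -0.3]
finger_gap: 93.8
grasp_force: 0.0
```

play_rows(deltas=[{"travel": [-0.883,-0.779,0],"rotation": [0,0,0.202]},{"travel": [-0.883,-0.779,0],"rotation": [0,0,0.202]},{"travel": [-0.883,-0.779,0],"rotation": [0,0,0.202]},{"travel": [-0.883,-0.779,0],"rotation": [0,0,0.202]},{"travel": [-0.883,-0.779,0],"rotation": [0,0,0.202]},{"travel": [-0.883,-0.779,0],"rotation": [0,0,0.202]}])

```text
time: 2.12
tool_pos: [533.5, -51.5, 205.5]
tool_rot: [[-0.634, 0.774, 0.0], [0.774, 0.634, 0.0], [0.0, 0.0, -1.0]]
ft_force: [-0.2, -0.1, -0.2]
finger_gap: 94.0
grasp_force: 0.0
```

Run:
```python
from h import *
s=get_state(); print(s['time'],s['tool_pos'],s['tool_rot'].round(3).tolist(),s['qpos'])
c=cam('wrist'); save(c,'w1.png'); np.savez('w1.npz',img=c['img'],T=c['T'],P=cloud(c))
t=onplane(c,[[256,192]],12); print(t)
```

```text
2.125 [533.47454551 -51.5285007  205.52289611] [[-0.634, 0.774, 0.0], [0.774, 0.634, 0.0], [0.0, 0.0, -1.0]] [-1.15859191e+01  3.20030741e+00  8.04427435e+01  1.03471704e-02
  9.63551952e+01 -5.08964292e+01]
[[541.49320523 -73.69642778  12.        ]]
```

View pics/w1.png

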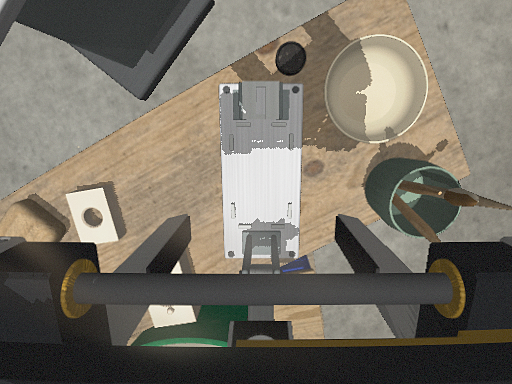

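The wrist view shows the bed upright at columns 220-300 and rows 83-258. The stand is at the top (robot end), the cleats are near (232,142), (291,142), (234,210) and (290,210), and the body and ring are at the left. Next I'll fit the bed edges.

Run:
```python
from h import *
d=np.load('w1.npz'); img=d['img']; c=cam('wrist')
hsv=cv2.cvtColor(img,cv2.COLOR_RGB2HSV); sat=hsv[...,1].astype(int)
print('sat row 180',sat[180,205:315].tolist()); 
R=get_state()['tool_rot']; t=get_state()['tool_pos']
def edge(line,lo,hi,up):
    # subpixel crossing of saturation half level
    x=np.arange(lo,hi); v=cv2.GaussianBlur(line[None,lo:hi].astype(np.float32),(5,1),0)[0]
    g=np.gradient(v)*(1 if up else -1); i=int(np.argmax(g)); i=min(max(i,2),len(v)-3); w=np.clip(g[i-2:i+3],0,None); return (x[i-2:i+3]*w).sum()/w.sum()
L=[(edge(sat[r],210,232,False),r) for r in range(100,245,3)]
Rr=[(edge(sat[r],288,312,True),r) for r in range(100,245,3)]
T=[(q,edge(sat[:,q],72,95,False)) for q in range(226,298,3)]
B=[(q,edge(sat[:,q],245,270,True)) for q in list(range(226,244,2))+list(range(284,298,2))]
for n,e in (('L',L),('R',Rr),('T',T),('B',B)):
    P=(onplane(c,e,12)-t)@R   # tool frame
    k=1 if n in 'LR' else 0; a=P[:,1-k]; b=P[:,k]
    f=np.polyfit(a,b,1)
    for _ in range(3):
        r=b-np.polyval(f,a); g=abs(r)<=max(1.0,1.5*np.median(abs(r))); f=np.polyfit(a[g],b[g],1)
    print(n,'tool',('y','x')[1-k],f.round(3),g.sum(),len(a),'at -10:',np.polyval(f,-10).round(2))
h=lambda m,s,z:rect(c,m,s,z)
m=(hsv[...,2]>150)&(sat<70)
print('ring by wrist',h(m,(80,215),22),'top cam said 394.4 -235.6 -40.9')
```

```text
sat row 180 [63, 65, 63, 66, 66, 62, 64, 60, 64, 62, 68, 73, 66, 69, 68, 74, 67, 7, 1, 2, 1, 1, 3, 1, 1, 1, 2, 1, 2, 1, 0, 0, 1, 1, 0, 1, 2, 2, 0, 2, 0, 2, 1, 2, 2, 2, 2, 1, 2, 1, 1, 2, 1, 1, 1, 0, 1, 1, 1, 1, 1, 0, 2, 1, 1, 2, 1, 2, 1, 3, 1, 1, 1, 1, 2, 1, 0, 1, 0, 1, 3, 1, 0, 2, 0, 0, 1, 1, 1, 1, 1, 1, 0, 0, 1, 3, 75, 76, 77, 67, 71, 67, 76, 69, 69, 64, 68, 67, 65, 72]
L tool y [-3.0000e-03 -5.2871e+01] 49 49 at -10: -52.85
R tool y [-1.0000e-03  4.9938e+01] 49 49 at -10: 49.95
T tool x [5.90000e-02 1.16207e+02] 16 24 at -10: 115.62
B tool x [ 3.20000e-02 -1.15306e+02] 9 16 at -10: -115.63
ring by wrist [ 385.  -247.6   82.1   76.8   48.9] top cam said 394.4 -235.6 -40.9
```

play_rows(deltas=[{"travel": [-0.1,-0.4,0],"rotation": [0,0,0]},{"travel": [-0.4,-0.98,0],"rotation": [0,0,0]},{"travel": [-0.4,-0.98,0],"rotation": [0,0,0]}])

```text
time: 2.6
tool_pos: [456.5, -192.7, 205.9]
tool_rot: [[-0.632, 0.775, 0.001], [0.775, 0.632, -0.001], [-0.001, 0.0, -1.0]]
ft_force: [0.0, 0.9, -0.1]
finger_gap: 94.0
grasp_force: 0.0
```

play_rows(deltas=[{"travel": [-0.96,-0.98,0.4],"rotation": [0,0,-0.0717]},{"travel": [-0.96,-0.98,0.4],"rotation": [0,0,-0.0717]},{"travel": [-0.96,-0.98,0.4],"rotation": [0,0,-0.0717]},{"travel": [-0.96,-0.98,0.4],"rotation": [0,0,-0.0717]},{"travel": [-0.96,-0.98,0.4],"rotation": [0,0,-0.0717]}])

```text
time: 3.22
tool_pos: [434.0, -396.7, 144.0]
tool_rot: [[-0.788, 0.615, -0.002], [0.615, 0.788, 0.002], [0.002, 0.0, -1.0]]
ft_force: [0.5, 1.0, 0.0]
finger_gap: 94.1
grasp_force: 0.0
```

```bash
cat >> h.py <<'E'
def wrect(c,seed,z,vmin=150):
    """block top in tool frame of the moment: cx,cy,len,wid,angle of long side from tool x"""
    s=get_state(); hsv=cv2.cvtColor(c['img'],cv2.COLOR_RGB2HSV); m=((hsv[...,2]>vmin)&(hsv[...,1]<70))
    P=cloud(c); m&=(abs(P[...,2]-z)<8)
    m=cv2.morphologyEx(m.astype(np.uint8),cv2.MORPH_OPEN,np.ones((3,3)))
    r=rect(c,m,seed,z); R=s['tool_rot']; d=R.T@(np.array([r[0],r[1],0])-np.r_[s['tool_pos'][:2],0])
    yaw=np.degrees(np.arctan2(R[1,0],R[0,0])); a=(r[4]-yaw+90)%180-90
    return r,'tool off',d[:2].round(1),'turn(world) ',round(a,1)
E
python3 - <<'E'
from h import *
s=get_state(); print(s['tool_pos'],s['qpos'].round(1))
c=cam('wrist'); save(c,'w2.png')
K=c['K']; p=np.linalg.inv(c['T'])@np.r_[s['tool_pos'][:2],28,1]; print('tcp axis px',K[:2,:2]@(p[:2]/p[2])+K[:2,2])
u,v=(K[:2,:2]@(p[:2]/p[2])+K[:2,2]).astype(int)
print(wrect(c,(u-25,v),28), c['img'][v,u-25])
E
```

```text
[ 433.98977056 -396.65586906  144.0458239 ] [ -48.    11.    78.7    0.    90.4 -100. ]
tcp axis px [261.8853089  188.63127806]
(array([ 434.6, -395.8,  123.3,   66. ,  -37.8]), 'tool off', array([-0.1, -0.2]), 'turn(world) ', np.float64(0.1)) [236 234 218]
```

play_rows(deltas=[{"travel": [0,0,0.5],"rotation": [0,0,0]},{"travel": [0,0,0.8],"rotation": [0,0,0]},{"travel": [0,0,0.927],"rotation": [0,0,0]},{"travel": [0,0,0.927],"rotation": [0,0,0]}])

```text
time: 3.78
tool_pos: [435.2, -394.6, 6.5]
tool_rot: [[-0.79, 0.613, -0.001], [0.613, 0.79, 0.001], [0.001, 0.0, -1.0]]
ft_force: [0.6, -0.4, -0.2]
finger_gap: 94.0
grasp_force: 0.0
```

play_rows(deltas=[{"travel": [0,0,0],"rotation": [0,0,0]},{"travel": [0,0,0],"rotation": [0,0,0]},{"travel": [0,0,0],"rotation": [0,0,0]},{"travel": [0,0,0],"rotation": [0,0,0]}], fingers=1)

```text
time: 4.28
tool_pos: [435.4, -397.0, 8.0]
tool_rot: [[-0.789, 0.614, 0.002], [0.614, 0.789, -0.002], [-0.003, -0.001, -1.0]]
ft_force: [-0.4, -0.0, 5.1]
finger_gap: 65.8
grasp_force: 30.0
```

Run:
```python
from h import *
s=get_state(); print(s['time'],s['tool_pos'],s['finger_gap'],s['grasp_force'],s['ft_force'])
```

```text
4.275 [ 435.41422113 -396.95150369    8.005312  ] 65.84800570296227 29.99676525592804 [-0.35887612 -0.02106369  5.07965883]
```

play_rows(deltas=[{"travel": [0,0,-0.2],"rotation": [0,0,0]},{"travel": [0,0,-0.8],"rotation": [0,0,0]},{"travel": [0,0,-0.8],"rotation": [0,0,0]},{"travel": [0,0,-0.8],"rotation": [0,0,0]},{"travel": [0,0,-0.8],"rotation": [0,0,0]}])

```text
time: 4.9
tool_pos: [433.8, -394.7, 123.5]
tool_rot: [[-0.789, 0.614, -0.003], [0.614, 0.789, 0.004], [0.005, 0.001, -1.0]]
ft_force: [0.1, 0.2, -3.8]
finger_gap: 65.7
grasp_force: 30.0
```

Run:
```python
from h import *
for i in range(3):
    s=get_state(); c=cam('wrist'); print(s['time'],s['tool_pos'].round(2),s['finger_gap'],s['ft_force'],s['grasp_force'])
    zt=s['tool_pos'][2]-6+28-0
    p=np.linalg.inv(c['T'])@np.r_[s['tool_pos'][:2],zt,1]; u,v=(c['K'][:2,:2]@(p[:2]/p[2])+c['K'][:2,2]).astype(int)
    P=cloud(c); print(u,v,P[v-30:v-10,u].mean(0)); print(wrect(c,(u,v-30),zt,110))
save(c,'w3.png')
```

```text
4.9 [ 433.8  -394.73  123.51] 65.66815447526801 [ 0.08971908  0.20333322 -3.77928637] 29.99836876988411
261 240 [ 425.89281551 -389.28803159  135.49630346]
(array([ 416.9, -381.3,   84.3,   65.5,  -37.9]), 'tool off', array([21.3,  0.2]), 'turn(world) ', np.float64(-0.0))
4.95 [ 433.61 -394.52  123.  ] 65.66853441906399 [ 0.21413902 -0.29727436 -3.88642736] 29.99835580587387
261 240 [ 425.68737444 -389.06879837  135.07330996]
(array([ 416.7, -381.1,   84.3,   65.5,  -37.9]), 'tool off', array([21.6,  0.2]), 'turn(world) ', np.float64(-0.0))
5.0 [ 433.62 -394.57  122.96] 65.93620901213878 [-0.01920708  0.40980589 -4.05632513] 29.998387098312378
261 240 [ 425.73847548 -389.15068908  134.90270974]
(array([ 416.7, -381.2,   84.3,   65.5,  -37.9]), 'tool off', array([21.8,  0.2]), 'turn(world) ', np.float64(-0.0))
```

View pics/w3.png

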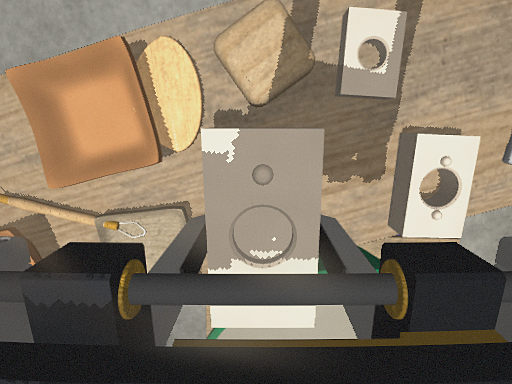

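Run:
```python
from h import *
s=get_state(); c=cam('wrist'); R=s['tool_rot']; t=s['tool_pos']; print(t)
g=cv2.cvtColor(c['img'],cv2.COLOR_RGB2GRAY)
for z0,box,(r0,r1),k in ((145,(160,290,205,322),(26,36),'hollow'),(149,(155,195,240,285),(8,14),'natch')):
    sub=cv2.resize(g[box[0]:box[1],box[2]:box[3]],None,fx=3,fy=3,interpolation=cv2.INTER_CUBIC)
    h=cv2.HoughCircles(sub,cv2.HOUGH_GRADIENT,1,50,param1=60,param2=18,minRadius=3*r0,maxRadius=3*r1)
    if h is None: print(k,None); continue
    for x,y,r in h[0][:2]:
        u,v=(x+.5)/3-.5+box[2],(y+.5)/3-.5+box[0]
        print(k,(u,v,r/3),((onplane(c,[[u,v]],z0)-t)@R).round(1))
```

```text
[ 433.79172289 -394.72546109  123.33326674]
hollow (np.float32(264.5), np.float32(236.5), np.float32(31.766668)) [[  2.7   1.5 -21.7]]
natch (np.float32(262.16666), np.float32(174.16667), np.float32(10.733334)) [[ 39.7   0.1 -25.5]]
```

play_rows(deltas=[{"travel": [0.3,0.25,0],"rotation": [0,0,0]},{"travel": [0.585,0.484,0],"rotation": [0,0,0]},{"travel": [0.585,0.484,0],"rotation": [0,0,0]}])

```text
time: 5.48
tool_pos: [408.6, -280.8, 124.6]
tool_rot: [[-0.791, 0.612, -0.003], [0.612, 0.791, 0.004], [0.005, 0.001, -1.0]]
ft_force: [0.4, -1.2, -3.2]
finger_gap: 65.8
grasp_force: 30.0
```

play_rows(deltas=[{"travel": [0.585,0.484,0],"rotation": [0,0,0.0717]},{"travel": [0.585,0.484,0],"rotation": [0,0,0.0717]},{"travel": [0.585,0.484,0],"rotation": [0,0,0.0717]},{"travel": [0.585,0.484,0],"rotation": [0,0,0.0717]}])

```text
time: 5.98
tool_pos: [385.9, -174.4, 126.5]
tool_rot: [[-0.632, 0.775, 0.001], [0.775, 0.632, -0.001], [-0.001, -0.0, -1.0]]
ft_force: [-0.1, -0.8, -4.6]
finger_gap: 65.7
grasp_force: 30.0
```

play_rows(deltas=[{"travel": [0,0.35,0],"rotation": [0,0,0]},{"travel": [0,0.633,0],"rotation": [0,0,0]},{"travel": [0,0.633,0],"rotation": [0,0,0]}])

```text
time: 6.35
tool_pos: [461.2, -113.6, 126.1]
tool_rot: [[-0.634, 0.774, 0.0], [0.774, 0.634, 0.0], [0.0, 0.0, -1.0]]
ft_force: [-0.8, -0.4, -3.0]
finger_gap: 65.7
grasp_force: 30.0
```

play_rows(deltas=[{"travel": [0,0.35,0],"rotation": [0,0,0]},{"travel": [0,0.6335,0],"rotation": [0,0,0]},{"travel": [0,0.6335,0],"rotation": [0,0,0]},{"travel": [0,0.6335,0.25],"rotation": [0,0,0]},{"travel": [0,0.6335,0.533],"rotation": [0,0,0]},{"travel": [0,0.6335,0.533],"rotation": [0,0,0]},{"travel": [0,0.6335,0.533],"rotation": [0,0,0]}])

```text
time: 7.22
tool_pos: [533.4, -54.8, 47.9]
tool_rot: [[-0.631, 0.776, 0.002], [0.776, 0.631, -0.001], [-0.002, 0.001, -1.0]]
ft_force: [-0.3, 0.6, -3.8]
finger_gap: 65.8
grasp_force: 30.0
```

Run:
```python
from h import *
s=get_state(); c=cam('wrist'); print(s['time'],s['tool_pos'].round(2),s['qpos'].round(1),s['ft_force'])
save(c,'w4.png'); cv2.imwrite('pics/w4c.png',cv2.resize(c['img'][60:300,160:370,::-1],None,fx=2.5,fy=2.5,interpolation=cv2.INTER_CUBIC))
```

```text
7.225 [533.35 -54.82  47.92] [-11.9   8.1  93.5  -0.   78.4 -51. ] [-0.32293163  0.57092485 -3.76458961]
```

View pics/w4c.png

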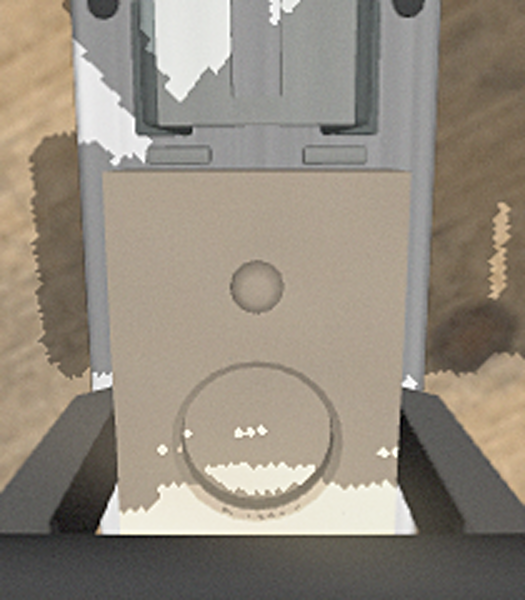

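Run:
```python
from h import *
s=get_state(); c=cam('wrist'); R=s['tool_rot']; t=s['tool_pos']; print(t,s['time'])
hsv=cv2.cvtColor(c['img'],cv2.COLOR_RGB2HSV); g=c['img'].astype(int).sum(2)
for u in (230,240,290,300): print(u,'sat',hsv[116:134,u,1].tolist(),'g',g[112:134,u].tolist())
f=lambda u,v,z:((onplane(c,[[u,v]],z)-t)@R)[0].round(1)
zt=t[2]-6.5+28
for v in (128,128.5): print('foot edge',f(262,v,zt))
for v in (125,125.5,126): print('cleat',f(262,v,17),f(262,v,12))
print('sat rows',hsv[127,190:206,1].tolist(),hsv[127,318:345,1].tolist())
r=130; l=int(np.argmin(np.diff(hsv[r,185:205,1].astype(int))))+185.5
print(hsv[r,185:210,1].tolist(),hsv[r,315:345,1].tolist())
```

```text
[534.12461214 -54.70989341  48.80489341] 7.275
230 sat [2, 3, 4, 4, 5, 7, 9, 11, 12, 2, 9, 10, 46, 46, 43, 46, 44, 43] g [112, 462, 500, 471, 466, 471, 396, 430, 445, 428, 432, 426, 371, 377, 477, 377, 367, 484, 477, 471, 481, 479]
240 sat [3, 3, 4, 3, 5, 17, 7, 7, 6, 9, 5, 14, 48, 48, 46, 43, 43, 45] g [448, 449, 444, 446, 447, 456, 379, 441, 447, 431, 448, 439, 358, 353, 458, 360, 366, 481, 482, 476, 476, 480]
290 sat [3, 4, 10, 11, 5, 7, 9, 7, 7, 7, 5, 14, 40, 54, 46, 45, 46, 42] g [125, 375, 465, 462, 462, 390, 383, 462, 455, 440, 440, 440, 318, 452, 471, 372, 360, 485, 486, 481, 486, 489]
300 sat [8, 5, 11, 10, 7, 7, 5, 5, 12, 0, 2, 14, 44, 47, 50, 47, 43, 44] g [267, 354, 465, 476, 474, 415, 397, 443, 454, 445, 438, 434, 318, 474, 491, 377, 369, 470, 490, 478, 490, 481]
foot edge [ 63.8   0.  -21.7]
foot edge [ 63.6   0.  -21.7]
cleat [65.   0.  31.6] [64.9  0.  36.6]
cleat [64.6  0.  31.6] [64.6  0.  36.6]
cleat [64.3  0.  31.6] [64.2  0.  36.6]
sat rows [61, 2, 4, 7, 2, 2, 2, 7, 5, 4, 2, 5, 5, 5, 5, 11] [4, 3, 6, 0, 7, 5, 2, 2, 5, 2, 2, 8, 0, 2, 43, 87, 82, 84, 71, 74, 76, 77, 74, 75, 74, 82, 76]
[73, 76, 69, 81, 78, 71, 7, 4, 7, 5, 3, 3, 2, 0, 2, 10, 47, 50, 48, 47, 46, 47, 46, 49, 40] [43, 44, 47, 47, 44, 46, 49, 46, 47, 25, 7, 3, 5, 2, 2, 3, 6, 49, 78, 93, 86, 75, 80, 85, 88, 77, 84, 82, 78, 80]
```

The crop shows the foot edge at row ~127.5 and the inner edge of the cleats at ~123.7. That is a 1.9 mm gap against 2 mm nominal, so x is centred. The side gaps of the bed are 10 and 7.4 px, so I'll shift y by about -0.7 mm and lower.

play_rows(deltas=[{"travel": [0,-0.005,0],"rotation": [0,0,0]},{"travel": [0,-0.005,0.06],"rotation": [0,0,0]},{"travel": [0,-0.005,0.12],"rotation": [0,0,0]},{"travel": [0,-0.005,0.15],"rotation": [0,0,0]},{"travel": [0,-0.005,0.17],"rotation": [0,0,0]},{"travel": [0,-0.005,0.183],"rotation": [0,0,0]},{"travel": [0,-0.005,0.183],"rotation": [0,0,0]},{"travel": [0,-0.005,0.183],"rotation": [0,0,0]}])

```text
time: 8.32
tool_pos: [531.9, -54.2, 22.3]
tool_rot: [[-0.632, 0.775, -0.0], [0.775, 0.632, -0.001], [-0.0, -0.001, -1.0]]
ft_force: [-7.2, -0.3, 13.4]
finger_gap: 65.5
grasp_force: 30.0
```

Run:
```python
from h import *
s=get_state(); c=cam('wrist'); t=s['tool_pos']; R=s['tool_rot']; print(s['time'],t.round(2),s['ft_force'],s['grasp_force'],s['moment'])
save(c,'w5.png'); P=cloud(c)
hsv=cv2.cvtColor(c['img'],cv2.COLOR_RGB2HSV)[...,1].astype(int)
print(P[135:150,215:310].reshape(-1,3)[:,2].mean(), [P[v,262].round(1).tolist() for v in (110,120,128,135,145)])
for r in (150,165): print(hsv[r,185:215].tolist(),hsv[r,305:340].tolist())
print(hsv[115:150,235].tolist())
```

```text
8.325 [531.86 -54.17  22.27] [-7.17058173 -0.34477635 13.40075601] 30.000191777944565 [0.16154075 1.72458645 0.16568019]
nan [[486.8, 1.1, 87.2], [488.7, -1.3, 11.6], [491.5, -4.7, 40.4], [493.8, -7.5, 44.2], [497.1, -11.6, 44.1]]
[6, 8, 9, 0, 2, 3, 3, 5, 5, 9, 7, 2, 5, 4, 5, 7, 45, 48, 41, 42, 42, 48, 39, 42, 49, 46, 47, 43, 45, 44] [43, 47, 43, 46, 44, 42, 41, 42, 47, 47, 41, 43, 50, 46, 44, 48, 43, 44, 45, 9, 9, 8, 6, 3, 3, 2, 5, 3, 2, 3, 3, 8, 3, 5, 2]
[63, 4, 4, 5, 7, 7, 5, 3, 4, 2, 3, 9, 5, 9, 5, 7, 9, 45, 47, 45, 43, 48, 47, 44, 44, 48, 45, 39, 42, 42] [45, 45, 49, 48, 50, 42, 43, 44, 45, 44, 45, 45, 45, 47, 44, 47, 45, 41, 26, 9, 11, 6, 6, 3, 0, 5, 3, 7, 7, 5, 3, 5, 3, 5, 2]
[2, 2, 0, 2, 5, 4, 2, 8, 10, 2, 5, 14, 52, 49, 43, 43, 44, 41, 43, 47, 42, 44, 46, 45, 49, 46, 44, 47, 43, 52, 46, 45, 43, 53, 45]
```

Contact force is 17 N and the block sits about 3.5 mm high, so it is resting on a cleat.

Run:
```python
from h import *
c=cam('wrist'); s=get_state(); R=s['tool_rot'];t=s['tool_pos']
hsv=cv2.cvtColor(c['img'],cv2.COLOR_RGB2HSV)[...,1].astype(int)
for r in (135,145,155,165): print(r,hsv[r,180:205].tolist(),hsv[r,320:350].tolist())
cv2.imwrite('pics/w5c.png',cv2.resize(c['img'][90:260,170:355,::-1],None,fx=3.2,fy=3.2,interpolation=cv2.INTER_CUBIC))
P=cloud(c); m=P[150:170,205:320]; 
for q in (P[135:150,206:216],P[135:150,308:318],P[200:206,206:216],P[200:206,308:318]): print(np.nanmean(q[...,2]).round(2))
```

```text
135 [76, 71, 67, 72, 15, 10, 5, 2, 5, 2, 5, 4, 8, 2, 2, 1, 5, 9, 4, 5, 42, 42, 41, 42, 46] [48, 45, 47, 51, 42, 7, 2, 5, 2, 2, 3, 3, 3, 3, 2, 5, 2, 2, 2, 3, 2, 7, 5, 13, 75, 79, 82, 76, 79, 80]
145 [75, 71, 69, 75, 60, 8, 2, 7, 3, 3, 7, 3, 5, 5, 2, 5, 7, 5, 2, 6, 21, 8, 48, 45, 47] [42, 44, 47, 46, 33, 5, 6, 8, 3, 2, 6, 5, 3, 3, 5, 7, 3, 5, 2, 2, 2, 5, 0, 53, 84, 82, 81, 69, 81, 82]
155 [65, 73, 68, 82, 78, 2, 10, 6, 4, 2, 3, 5, 5, 2, 2, 2, 4, 3, 0, 7, 14, 35, 50, 42, 43] [47, 51, 50, 41, 6, 9, 10, 7, 0, 2, 3, 2, 0, 5, 2, 2, 5, 6, 2, 6, 3, 7, 6, 75, 66, 76, 64, 77, 75, 73]
165 [60, 65, 57, 62, 70, 58, 4, 2, 7, 2, 3, 5, 3, 3, 3, 5, 2, 5, 2, 2, 5, 11, 45, 49, 48] [42, 44, 48, 17, 4, 2, 10, 2, 0, 5, 3, 3, 5, 0, 2, 3, 3, 8, 5, 5, 2, 8, 40, 75, 65, 66, 65, 65, 69, 75]
44.66
44.57
43.29
43.26
```

View pics/w5c.png

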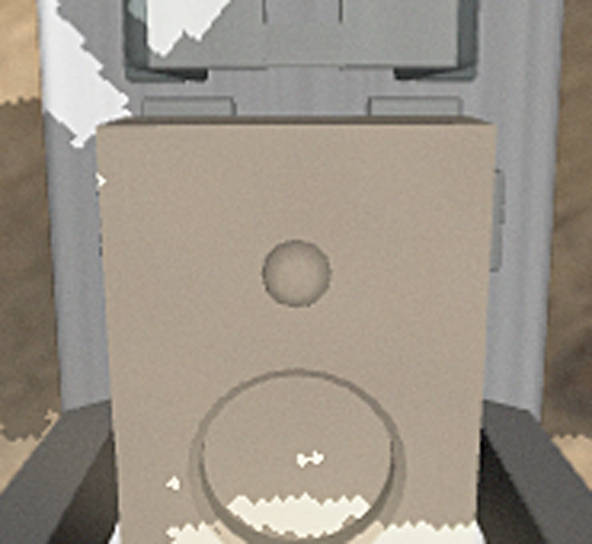

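The crop shows the knob end of the foot riding on the end cleats, with tilt in the depth reading, and bed centre about 0.8 mm to the right. I'll lift, shift x by -2.2 and y by +0.8, and lower again.

play_rows(deltas=[{"travel": [0,0,-0.05],"rotation": [0,0,0]},{"travel": [-0.015,0.005,-0.05],"rotation": [0,0,0]},{"travel": [-0.015,0.005,-0.05],"rotation": [0,0,0]},{"travel": [-0.015,0.005,-0.02],"rotation": [0,0,0]},{"travel": [-0.015,0.005,0],"rotation": [0,0,0]},{"travel": [-0.015,0.005,0.003],"rotation": [0,0,0]},{"travel": [-0.015,0.005,0.003],"rotation": [0,0,0]}])

```text
time: 9.3
tool_pos: [533.9, -54.7, 19.9]
tool_rot: [[-0.632, 0.775, -0.0], [0.775, 0.632, 0.001], [0.001, 0.0, -1.0]]
ft_force: [-4.8, 1.7, 6.2]
finger_gap: 65.6
grasp_force: 30.0
```

```bash
cat > q.py <<'E'
from h import *
s=get_state(); c=cam('wrist'); t=s['tool_pos']; R=s['tool_rot']; print(s['time'],t.round(2),s['ft_force'].round(1))
hsv=cv2.cvtColor(c['img'],cv2.COLOR_RGB2HSV)[...,1].astype(int)
def first(a,f): return int(np.argmax(f(a)))
for r in (145,155,165):
    a=hsv[r]; l=176+first(a[176:262],lambda v:v<25); fl=l+3+first(a[l+3:262],lambda v:v>30); R_=262+first(a[262:],lambda v:v<25); br=R_+3+first(a[R_+3:],lambda v:v>35)
    print(r,l,fl,R_,br,'foot-bed',(fl+R_)/2-(l+br)/2)
P=cloud(c); 
for q in (P[135:150,206:216],P[135:150,308:318],P[200:206,206:216],P[200:206,308:318]): print(np.nanmean(q[...,2]).round(2),end=' ')
g=c['img'].astype(int).sum(2); print(g[112:140,228].tolist(),hsv[112:140,228].tolist())
E
python3 q.py
```

```text
9.3 [533.92 -54.67  19.9 ] [-4.8  1.7  6.2]
145 182 202 324 343 foot-bed 0.5
155 182 202 323 342 foot-bed 0.5
165 183 203 323 342 foot-bed 0.5
39.93 40.14 40.04 40.11 [278, 454, 467, 454, 470, 369, 354, 461, 433, 422, 426, 418, 421, 314, 476, 320, 477, 485, 480, 480, 469, 489, 472, 484, 483, 476, 479, 481] [5, 5, 3, 5, 3, 8, 13, 5, 7, 2, 9, 7, 7, 7, 6, 21, 52, 45, 45, 41, 50, 46, 49, 46, 48, 50, 46, 47]
```

Seated: the four points on the top read 40.0 and are level. Release and go to the body.

play_rows(deltas=[{"travel": [0,0,0],"rotation": [0,0,0]},{"travel": [0,0,0],"rotation": [0,0,0]},{"travel": [0,0,0],"rotation": [0,0,0]},{"travel": [0,0,0],"rotation": [0,0,0]}], fingers=-1)

```text
time: 9.85
tool_pos: [534.1, -55.2, 18.4]
tool_rot: [[-0.632, 0.775, -0.0], [0.775, 0.632, 0.0], [0.0, -0.0, -1.0]]
ft_force: [-0.2, -0.6, -0.5]
finger_gap: 93.7
grasp_force: 0.0
```

play_rows(deltas=[{"travel": [0,0,-0.2],"rotation": [0,0,0]},{"travel": [0,0,-0.5],"rotation": [0,0,0]},{"travel": [0,-0.3,-0.8],"rotation": [0,0,0]},{"travel": [0,-0.856,-0.8],"rotation": [0,0,0]},{"travel": [0,-0.856,-0.8],"rotation": [0,0,0]}])

```text
time: 10.48
tool_pos: [433.2, -137.9, 139.5]
tool_rot: [[-0.631, 0.776, 0.002], [0.776, 0.631, -0.001], [-0.002, 0.0, -1.0]]
ft_force: [0.1, -0.0, -0.3]
finger_gap: 93.9
grasp_force: 0.0
```

play_rows(deltas=[{"travel": [-0.515,0,0],"rotation": [0,0,0]},{"travel": [-0.515,0,0],"rotation": [0,0,0]}])

```text
time: 10.72
tool_pos: [484.0, -198.3, 137.9]
tool_rot: [[-0.63, 0.776, -0.0], [0.776, 0.63, -0.0], [0.0, -0.0, -1.0]]
ft_force: [-0.1, -0.3, 0.5]
finger_gap: 93.9
grasp_force: 0.0
```

play_rows(deltas=[{"travel": [-0.515,0,0],"rotation": [0,0,-0.0628]},{"travel": [-0.515,0,0],"rotation": [0,0,-0.0628]},{"travel": [-0.515,0,0],"rotation": [0,0,-0.0628]},{"travel": [-0.515,0,0],"rotation": [0,0,-0.0628]}])

```text
time: 11.22
tool_pos: [531.9, -254.9, 138.9]
tool_rot: [[-0.772, 0.636, -0.0], [0.636, 0.772, 0.001], [0.001, 0.0, -1.0]]
ft_force: [0.3, -0.7, -0.3]
finger_gap: 93.8
grasp_force: 0.0
```

Run:
```python
from h import *
s=get_state(); print(s['time'],s['tool_pos'],s['qpos'].round(1))
c=cam('wrist'); save(c,'w6.png')
p=np.linalg.inv(c['T'])@np.r_[s['tool_pos'][:2],36,1]; u,v=(c['K'][:2,:2]@(p[:2]/p[2])+c['K'][:2,2]).astype(int)
print(u,v,wrect(c,(u-37,v),36))
c=cam('top'); save(c,'t6.png')
```

```text
11.225 [ 531.8911574  -254.894353    138.88179906] [-31.1  11.3  79.    0.   89.7 -81.7]
261 191 (array([ 532. , -256.4,   99.1,   60.1,  -39.5]), 'tool off', array([-1.1, -1.1]), 'turn(world) ', np.float64(-0.0))
```

play_rows(deltas=[{"travel": [0,0,0.4],"rotation": [0,0,0]},{"travel": [0,0,0.7],"rotation": [0,0,0]},{"travel": [0,0,0.867],"rotation": [0,0,0]},{"travel": [0,0,0.867],"rotation": [0,0,0]},{"travel": [0,0,0.867],"rotation": [0,0,0]}])

```text
time: 11.95
tool_pos: [533.2, -256.2, 10.4]
tool_rot: [[-0.772, 0.636, 0.003], [0.636, 0.772, -0.001], [-0.003, 0.001, -1.0]]
ft_force: [-0.2, -0.2, 0.1]
finger_gap: 94.0
grasp_force: 0.0
```

play_rows(deltas=[{"travel": [0,0,0],"rotation": [0,0,0]},{"travel": [0,0,0],"rotation": [0,0,0]},{"travel": [0,0,0],"rotation": [0,0,0]},{"travel": [0,0,0],"rotation": [0,0,0]}], fingers=1)

```text
time: 12.45
tool_pos: [532.3, -256.5, 8.9]
tool_rot: [[-0.772, 0.636, 0.0], [0.636, 0.772, -0.001], [-0.001, -0.001, -1.0]]
ft_force: [-0.2, -0.1, 0.7]
finger_gap: 59.6
grasp_force: 30.0
```

play_rows(deltas=[{"travel": [0,0,-0.2],"rotation": [0,0,0]},{"travel": [0,0,-0.5],"rotation": [0,0,0]},{"travel": [0,0,-0.8],"rotation": [0,0,0]},{"travel": [0,0,-0.8],"rotation": [0,0,0]}])

```text
time: 12.95
tool_pos: [534.5, -257.3, 132.7]
tool_rot: [[-0.772, 0.636, 0.007], [0.636, 0.772, -0.004], [-0.008, 0.001, -1.0]]
ft_force: [0.3, 0.1, -2.2]
finger_gap: 59.8
grasp_force: 30.0
```

Run:
```python
from h import *
s=get_state(); c=cam('wrist'); R=s['tool_rot']; t=s['tool_pos']; print(s['time'],t,s['finger_gap'],s['qpos'].round(1))
save(c,'w7.png'); zt=t[2]-8+36
p=np.linalg.inv(c['T'])@np.r_[t[:2],zt,1]; u,v=(c['K'][:2,:2]@(p[:2]/p[2])+c['K'][:2,2]).astype(int)
print(u,v,wrect(c,(u-40,v-20),zt,110))
hsv=cv2.cvtColor(c['img'],cv2.COLOR_RGB2HSV); print(hsv[120:175,u-25].tolist())
```

```text
12.95 [ 534.54566944 -257.3302725   132.68550066] 59.847966831120324 [-31.2  11.5  79.5   0.   88.5 -81.7]
261 245 (array([ 521.8, -246.4,   67.6,   59.8,  -39.6]), 'tool off', array([14.9,  0.6]), 'turn(world) ', np.float64(-0.1))
[[16, 58, 118], [17, 60, 107], [17, 70, 106], [16, 69, 104], [15, 76, 104], [10, 70, 106], [17, 69, 104], [16, 85, 105], [14, 73, 98], [18, 75, 105], [17, 83, 107], [15, 80, 108], [16, 84, 106], [14, 89, 115], [15, 82, 112], [17, 80, 115], [15, 85, 114], [18, 74, 114], [18, 89, 112], [16, 78, 114], [18, 86, 115], [16, 92, 114], [17, 69, 114], [17, 79, 113], [16, 78, 121], [14, 77, 122], [18, 76, 121], [19, 79, 113], [16, 79, 113], [23, 35, 94], [13, 33, 92], [21, 43, 101], [17, 46, 99], [21, 48, 90], [17, 41, 118], [14, 43, 173], [17, 42, 168], [18, 44, 161], [15, 48, 165], [17, 45, 163], [15, 46, 166], [18, 44, 164], [17, 42, 164], [16, 48, 164], [13, 41, 166], [19, 43, 166], [17, 44, 167], [18, 45, 160], [19, 42, 162], [13, 44, 164], [17, 45, 166], [16, 45, 165], [16, 51, 170], [20, 41, 162], [17, 46, 165]]
```

play_rows(deltas=[{"travel": [0.25,0.05,0],"rotation": [0,0,0]},{"travel": [0.515,0.1,0],"rotation": [0,0,0]}])

```text
time: 13.25
tool_pos: [479.8, -193.8, 124.2]
tool_rot: [[-0.771, 0.636, -0.006], [0.636, 0.771, 0.004], [0.007, -0.001, -1.0]]
ft_force: [-0.7, -0.4, -3.4]
finger_gap: 60.1
grasp_force: 30.0
```

play_rows(deltas=[{"travel": [0.515,0.1,0],"rotation": [0,0,0.0628]},{"travel": [0.515,0.1,0],"rotation": [0,0,0.0628]},{"travel": [0.515,0.1,0],"rotation": [0,0,0.0628]}])

```text
time: 13.62
tool_pos: [430.9, -133.8, 126.5]
tool_rot: [[-0.634, 0.774, -0.003], [0.774, 0.634, 0.001], [0.003, -0.001, -1.0]]
ft_force: [1.4, 0.0, -2.0]
finger_gap: 59.8
grasp_force: 30.0
```

play_rows(deltas=[{"travel": [0,0.4,0],"rotation": [0,0,0]},{"travel": [0,0.7,0.2],"rotation": [0,0,0]},{"travel": [0,0.86,0.4],"rotation": [0,0,0]},{"travel": [0,0.86,0.4],"rotation": [0,0,0]},{"travel": [0,0.86,0.4],"rotation": [0,0,0]}])

```text
time: 14.25
tool_pos: [532.5, -54.3, 68.4]
tool_rot: [[-0.632, 0.775, -0.0], [0.775, 0.632, -0.001], [-0.0, -0.001, -1.0]]
ft_force: [0.5, -0.6, -1.9]
finger_gap: 59.9
grasp_force: 30.0
```

```bash
cat > q2.py <<'E'
from h import *
import sys
dz,H,zf=map(float,sys.argv[1:4])  # held bottom = tcp-dz, height H, top of lower block
s=get_state(); c=cam('wrist'); t=s['tool_pos']; R=s['tool_rot']; print(s['time'],t.round(2),s['ft_force'].round(1))
save(c,sys.argv[4]); g=cv2.cvtColor(c['img'],cv2.COLOR_RGB2GRAY); hs=cv2.cvtColor(c['img'],cv2.COLOR_RGB2HSV)[...,1].astype(int)
f=lambda u,v,z:((onplane(c,[[u,v]],z)-t)@R)[0].round(1)
print('held top edge px per x:'); 
for x in (50,62,37): 
    for z in (t[2]-dz+H,zf):
        w=t+R@np.array([x,0,0]); p=np.linalg.inv(c['T'])@np.r_[w[:2],z,1]; print(x,z.round(1),(c['K'][:2,:2]@(p[:2]/p[2])+c['K'][:2,2]).round(1))
for u in (230,250,275,295): print(u,g[110:175,u].tolist())
E
python3 q2.py 8 36 40 w8.png
python3 - <<'E'
import cv2; a=cv2.imread('pics/w8.png')[90:280,160:365]; cv2.imwrite('pics/w8c.png',cv2.resize(a,None,fx=3,fy=3,interpolation=cv2.INTER_CUBIC))
E
```

```text
14.25 [532.5  -54.26  68.41] [ 0.5 -0.6 -1.9]
held top edge px per x:
50 96.4 [261.9 155.5]Traceback (most recent call last):
  File "q2.py", line 10, in <module>
    w=t+R@np.array([x,0,0]); p=np.linalg.inv(c['T'])@np.r_[w[:2],z,1]; print(x,z.round(1),(c['K'][:2,:2]@(p[:2]/p[2])+c['K'][:2,2]).round(1))
                                                                               ^^^^^^^
AttributeError: 'float' object has no attribute 'round'
```

View pics/w8c.png

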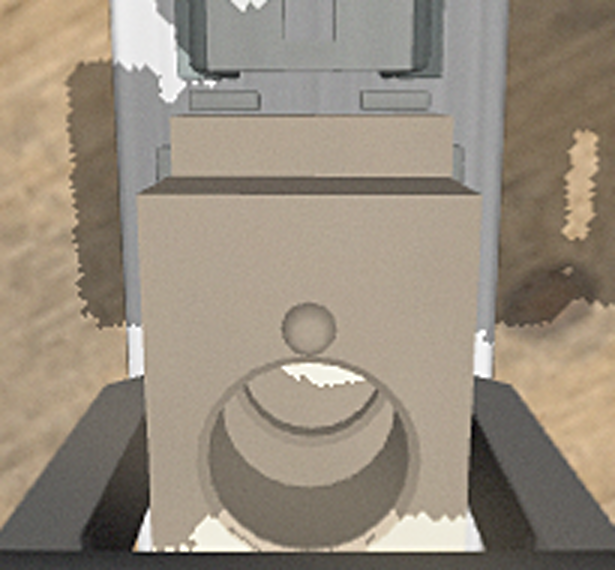

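The crop shows the foot's end edge at row ~128.7 with columns 217-311, the body's top edge at row 155 with columns 206-320, and its bottom edge at row ~149.7. Next I'll cast these.

```bash
cat > q2.py <<'E'
from h import *
import sys
def edge1(line,lo,hi,n=5):
    v=cv2.GaussianBlur(line[lo:hi].astype(np.float32)[None],(3,1),0)[0]; g=abs(np.gradient(v)); i=int(np.argmax(g)); 
    a=max(i-2,0); w=g[a:i+3]; return lo+(np.arange(a,a+len(w))*w).sum()/w.sum()
def meas(c,t,R,rows,cols,z,tag):
    """rows=(lo,hi) window of the end edge, cols list; returns tool x of end edge"""
    hs=cv2.cvtColor(c['img'],cv2.COLOR_RGB2LAB).astype(int)
    e=np.median([edge1(c['img'][:,u].astype(int).sum(1) if tag!='sat' else cv2.cvtColor(c['img'],cv2.COLOR_RGB2HSV)[:,u,1],*rows) for u in cols])
    return e,((onplane(c,[[262,e]],z)-t)@R)[0,0].round(2)
E
python3 - <<'E'
from q2 import *
s=get_state(); c=cam('wrist'); t=s['tool_pos']; R=s['tool_rot']; print(t)
f=lambda u,v,z:((onplane(c,[[u,v]],z)-t)@R)[0].round(2)
sat=cv2.cvtColor(c['img'],cv2.COLOR_RGB2HSV)[...,1].astype(int)
ft=meas(c,t,R,(123,134),range(225,305,5),40,'sat'); bt=meas(c,t,R,(152,159),range(225,305,5),t[2]-8+36,'g'); print('foot end',ft,'body end top',bt)
print(np.median(c['img'][144:160,225:300].astype(int).sum(2),1).tolist())
for r in (134,138,142): 
    l=edge1(sat[r],208,225); q=edge1(sat[r],303,318); print('foot y',l,q,f(l,r,40)[1],f(q,r,40)[1])
for r in (165,180,190):
    l=edge1(sat[r],198,215); q=edge1(sat[r],310,328); print('body y',l,q,f(l,r,t[2]+28)[1],f(q,r,t[2]+28)[1])
print('body bottom edge 149.7',f(262,149.7,t[2]-8),f(262,148.7,t[2]-8))
E
```

```text
[532.72445332 -54.42515127  69.3122241 ]
foot end (np.float64(127.25256203061127), np.float64(63.43)) body end top (np.float64(154.38857102903336), np.float64(50.59))
[489.0, 488.0, 488.0, 498.0, 472.0, 257.0, 286.0, 291.0, 292.0, 286.0, 263.0, 523.0, 496.0, 489.0, 491.0, 489.0]
foot y 216.14454277286137 310.3794117647059 -32.2 34.01
foot y 216.44303797468353 310.123417721519 -32.08 33.93
foot y 216.29640718562874 309.9639344262295 -32.28 33.92
body y 199.46842105263158 325.58844133099825 -32.61 33.21
body y 200.70905172413794 325.0018348623853 -32.34 33.29
body y 201.25360824742268 324.332 -32.32 33.2
body bottom edge 149.7 [4.974e+01 1.000e-02 7.930e+00] [5.038e+01 1.000e-02 7.930e+00]
```

play_rows(deltas=[{"travel": [0.0057,0.002,0.03],"rotation": [0,0,0]},{"travel": [0.0057,0.002,0.07],"rotation": [0,0,0]},{"travel": [0.0057,0.002,0.09],"rotation": [0,0,0]},{"travel": [0.0057,0.002,0.11],"rotation": [0,0,0]},{"travel": [0.0057,0.002,0.125],"rotation": [0,0,0]},{"travel": [0.0057,0.002,0.14],"rotation": [0,0,0]},{"travel": [0.0057,0.002,0.14],"rotation": [0,0,0]},{"travel": [0.0057,0.002,0.14],"rotation": [0,0,0]}])

```text
time: 15.35
tool_pos: [532.5, -52.7, 48.8]
tool_rot: [[-0.632, 0.775, 0.002], [0.775, 0.632, -0.001], [-0.002, 0.001, -1.0]]
ft_force: [-0.1, -0.9, 5.7]
finger_gap: 59.9
grasp_force: 30.0
```

```bash
cat > q3.py <<'E'
from q2 import *
s=get_state(); c=cam('wrist'); t=s['tool_pos']; print(s['time'],t.round(2),s['ft_force'].round(1),s['moment'].round(2),s['finger_gap'])
import sys; save(c,sys.argv[1]); P=cloud(c)
for r in (150,160,170,200): print(r,[np.nanmedian(P[r-3:r+3,a-5:a+5,2]).round(1) for a in (205,215,225,240,285,300,310,318)])
print('col 240 z',[ (v,np.nanmedian(P[v,230:245,2]).round(1)) for v in range(124,172,3)])
E
python3 q3.py w9.png
```

```text
15.35 [532.48 -52.71  48.83] [-0.1 -0.9  5.7] [-0.29  0.5   0.  ] 59.90859991890047
150 [np.float64(12.5), np.float64(45.1), np.float64(48.2), np.float64(48.8), np.float64(45.3), np.float64(47.5), np.float64(44.5), np.float64(12.8)]
160 [np.float64(12.6), np.float64(76.0), np.float64(75.9), np.float64(76.1), np.float64(76.2), np.float64(76.1), np.float64(76.3), np.float64(76.1)]
170 [np.float64(12.5), np.float64(76.0), np.float64(76.1), np.float64(75.9), np.float64(76.2), np.float64(76.0), np.float64(76.0), np.float64(75.7)]
200 [np.float64(12.3), np.float64(76.0), np.float64(75.9), np.float64(76.0), np.float64(76.2), np.float64(76.0), np.float64(76.1), np.float64(75.3)]
col 240 z [(124, np.float64(16.5)), (127, np.float64(16.9)), (130, np.float64(23.2)), (133, np.float64(40.0)), (136, np.float64(40.1)), (139, np.float64(39.7)), (142, np.float64(40.2)), (145, np.float64(39.9)), (148, np.float64(39.9)), (151, np.float64(57.9)), (154, np.float64(74.3)), (157, np.float64(76.2)), (160, np.float64(76.0)), (163, np.float64(75.8)), (166, np.float64(76.2)), (169, np.float64(75.9))]
```

The body is seated: its top reads 76.0 and flat, and the foot still reads 40. Release it and go over the ring, with a partial opening because the hump is near.

play_rows(deltas=[{"travel": [0,0,0],"rotation": [0,0,0]},{"travel": [0,0,0],"rotation": [0,0,0]},{"travel": [0,0,0],"rotation": [0,0,0]},{"travel": [0,0,0],"rotation": [0,0,0]}], fingers=-1)

```text
time: 15.9
tool_pos: [531.6, -52.1, 47.2]
tool_rot: [[-0.632, 0.775, -0.0], [0.775, 0.632, 0.0], [0.001, -0.0, -1.0]]
ft_force: [0.3, -0.8, -0.1]
finger_gap: 93.2
grasp_force: 0.0
```

play_rows(deltas=[{"travel": [0,0,-0.2],"rotation": [0,0,0]},{"travel": [0,0,-0.5],"rotation": [0,0,0]},{"travel": [0,-0.3,-0.62],"rotation": [0,0,0]},{"travel": [-0.1,-0.75,-0.62],"rotation": [0,0,0]},{"travel": [-0.1,-0.75,-0.62],"rotation": [0,0,0]}])

```text
time: 16.52
tool_pos: [452.5, -137.1, 141.0]
tool_rot: [[-0.629, 0.778, 0.001], [0.778, 0.629, -0.001], [-0.001, -0.0, -1.0]]
ft_force: [0.4, 1.2, -0.3]
finger_gap: 94.3
grasp_force: 0.0
```

play_rows(deltas=[{"travel": [-0.265,-0.737,0],"rotation": [0,0,-0.0544]},{"travel": [-0.265,-0.737,0],"rotation": [0,0,-0.0544]},{"travel": [-0.265,-0.737,0],"rotation": [0,0,-0.0544]},{"travel": [-0.265,-0.737,0],"rotation": [0,0,-0.0544]},{"travel": [-0.265,-0.737,0],"rotation": [0,0,-0.0544]}], fingers=-0.45)

```text
time: 17.15
tool_pos: [394.4, -234.4, 140.3]
tool_rot: [[-0.756, 0.654, 0.0], [0.654, 0.756, 0.001], [0.0, 0.001, -1.0]]
ft_force: [1.0, 0.5, -0.7]
finger_gap: 68.2
grasp_force: 0.0
```

Run:
```python
from h import *
s=get_state(); t=s['tool_pos'];R=s['tool_rot']; print(s['time'],t,s['finger_gap'],s['qpos'].round(1))
c=cam('wrist'); save(c,'w10.png')
p=np.linalg.inv(c['T'])@np.r_[t[:2],22,1]; u,v=(c['K'][:2,:2]@(p[:2]/p[2])+c['K'][:2,2]).astype(int)
print(u,v,wrect(c,(u-18,v),22))
P=cloud(c); Q=(P-t)@R; m=(P[...,2]>12)&(P[...,2]<40)&(np.hypot(P[...,0]-335,P[...,1]+314)<58)
q=Q[m]; print('hump in tool frame x',np.percentile(q[:,0],[1,99]).round(),'y',np.percentile(q[:,1],[1,99]).round())
for x0 in (-8,0,8):
    k=abs(q[:,0]-x0)<3; print(x0,k.sum(), q[k,1].max() if k.any() else None, q[k,1].min() if k.any() else None)
```

```text
17.15 [ 394.44242444 -234.38009962  140.31246759] 68.23626392773572 [-37.8  -5.5  96.4   0.   89.1 -87. ]
261 187 (array([ 393.5, -236.2,   73.9,   52. ,  -40.9]), 'tool off', array([-0.5, -2. ]), 'turn(world) ', np.float64(-0.1))
hump in tool frame x [-46.  36.] y [-139.  -56.]
-8 496 -54.519968502665435 -143.03476989236123
0 518 -57.74144290174973 -144.28326272255134
8 458 -64.19260744794735 -140.52578795493872
```

play_rows(deltas=[{"travel": [0,0,0.35],"rotation": [0,0,0]},{"travel": [0,0,0.65],"rotation": [0,0,0]},{"travel": [0,0,0.85],"rotation": [0,0,0]},{"travel": [0,0,0.902],"rotation": [0,0,0]},{"travel": [0,0,0.902],"rotation": [0,0,0]}])

```text
time: 17.82
tool_pos: [394.2, -235.3, 5.5]
tool_rot: [[-0.756, 0.655, 0.0], [0.655, 0.756, 0.0], [-0.0, 0.0, -1.0]]
ft_force: [0.3, -0.1, 0.1]
finger_gap: 68.0
grasp_force: 0.0
```

play_rows(deltas=[{"travel": [0,0,0],"rotation": [0,0,0]},{"travel": [0,0,0],"rotation": [0,0,0]},{"travel": [0,0,0],"rotation": [0,0,0]}], fingers=1)

```text
time: 18.2
tool_pos: [394.5, -236.6, 6.8]
tool_rot: [[-0.755, 0.656, 0.002], [0.656, 0.755, -0.002], [-0.003, 0.0, -1.0]]
ft_force: [-0.6, 0.4, 4.5]
finger_gap: 51.6
grasp_force: 30.0
```

play_rows(deltas=[{"travel": [0,0,-0.2],"rotation": [0,0,0]},{"travel": [0,0,-0.5],"rotation": [0,0,0]},{"travel": [0,0,-0.85],"rotation": [0,0,0]},{"travel": [0,0,-0.85],"rotation": [0,0,0]},{"travel": [0,0,-0.85],"rotation": [0,0,0]}])

```text
time: 18.82
tool_pos: [393.0, -235.3, 131.7]
tool_rot: [[-0.755, 0.656, -0.001], [0.656, 0.755, 0.001], [0.001, 0.0, -1.0]]
ft_force: [0.0, -0.9, -1.7]
finger_gap: 51.8
grasp_force: 30.0
```

Run:
```python
from h import *
s=get_state(); c=cam('wrist'); R=s['tool_rot']; t=s['tool_pos']; print(s['time'],t,s['finger_gap'],s['ft_force'],s['qpos'].round(1))
save(c,'w11.png'); zt=t[2]-5+22
p=np.linalg.inv(c['T'])@np.r_[t[:2],zt,1]; u,v=(c['K'][:2,:2]@(p[:2]/p[2])+c['K'][:2,2]).astype(int)
print(u,v,wrect(c,(u-30,v-25),zt,110))
```

```text
18.825 [ 393.02599939 -235.27695994  131.74815775] 51.826935292737865 [ 0.01645533 -0.91828547 -1.73866024] [-38.   -5.3  97.2   0.   88.2 -87. ]
261 237 (array([ 387.6, -230.1,   61.6,   51.5,  -41. ]), 'tool off', array([6.9, 0.4]), 'turn(world) ', np.float64(-0.0))
```

play_rows(deltas=[{"travel": [0.03,0.35,0],"rotation": [0,0,0]},{"travel": [0.053,0.763,0],"rotation": [0,0,0]},{"travel": [0.053,0.763,0],"rotation": [0,0,0]}])

```text
time: 19.25
tool_pos: [462.9, -140.4, 130.0]
tool_rot: [[-0.759, 0.651, -0.004], [0.651, 0.759, 0.003], [0.005, -0.0, -1.0]]
ft_force: [0.0, -0.3, -1.4]
finger_gap: 51.8
grasp_force: 30.0
```

play_rows(deltas=[{"travel": [0.03,0.38,0],"rotation": [0,0,0.0544]},{"travel": [0.053,0.763,0],"rotation": [0,0,0.0544]},{"travel": [0.053,0.763,0.1],"rotation": [0,0,0.0544]},{"travel": [0.053,0.763,0.21],"rotation": [0,0,0.0544]},{"travel": [0.053,0.763,0.21],"rotation": [0,0,0.0544]},{"travel": [0.053,0.763,0.21],"rotation": [0,0,0.0544]}])

```text
time: 20.0
tool_pos: [531.1, -53.7, 101.0]
tool_rot: [[-0.631, 0.776, -0.001], [0.776, 0.631, -0.0], [0.0, -0.0, -1.0]]
ft_force: [0.5, -0.6, -0.6]
finger_gap: 51.7
grasp_force: 30.0
```

Run:
```python
from q2 import *
s=get_state(); c=cam('wrist'); t=s['tool_pos']; R=s['tool_rot']; print(s['time'],t,R.round(3).tolist())
save(c,'w12.png'); cv2.imwrite('pics/w12c.png',cv2.resize(c['img'][110:290,170:360,::-1],None,fx=3,fy=3,interpolation=cv2.INTER_CUBIC))
P=cloud(c); print([(v,np.nanmedian(P[v,235:290,2]).round(1)) for v in range(130,196,3)])
g=c['img'].astype(int).sum(2); print([(v,int(np.median(g[v,235:290]))) for v in range(145,196)])
for r in (165,): print(g[r,195:330].tolist())
```

```text
20.0 [531.06082387 -53.70765751 101.00761986] [[-0.631, 0.776, -0.001], [0.776, 0.631, -0.0], [0.0, -0.0, -1.0]]
[(130, np.float64(40.1)), (133, np.float64(39.9)), (136, np.float64(40.1)), (139, np.float64(40.0)), (142, np.float64(39.9)), (145, np.float64(62.5)), (148, np.float64(75.9)), (151, np.float64(76.2)), (154, np.float64(76.0)), (157, np.float64(76.1)), (160, np.float64(76.0)), (163, np.float64(76.1)), (166, np.float64(76.0)), (169, np.float64(98.3)), (172, np.float64(109.5)), (175, np.float64(116.2)), (178, np.float64(116.4)), (181, np.float64(116.5)), (184, np.float64(116.4)), (187, np.float64(116.2)), (190, np.float64(116.3)), (193, np.float64(116.4))]
[(145, 293), (146, 264), (147, 537), (148, 511), (149, 504), (150, 505), (151, 504), (152, 505), (153, 504), (154, 504), (155, 502), (156, 503), (157, 504), (158, 504), (159, 502), (160, 501), (161, 503), (162, 499), (163, 500), (164, 501), (165, 502), (166, 506), (167, 520), (168, 399), (169, 279), (170, 289), (171, 297), (172, 293), (173, 278), (174, 396), (175, 512), (176, 493), (177, 488), (178, 490), (179, 489), (180, 4
[... 160 characters left out ...]
 (194, 492), (195, 493)]
[459, 499, 294, 299, 316, 316, 316, 313, 318, 317, 304, 298, 289, 237, 409, 464, 479, 478, 472, 464, 453, 461, 460, 468, 464, 471, 468, 469, 513, 503, 504, 498, 500, 499, 498, 488, 498, 495, 498, 507, 489, 492, 499, 501, 499, 497, 491, 504, 497, 496, 493, 502, 487, 507, 498, 502, 503, 511, 495, 503, 507, 509, 502, 507, 504, 508, 499, 497, 497, 509, 508, 503, 501, 520, 501, 486, 505, 502, 506, 512, 500, 503, 505, 497, 498, 497, 511, 509, 504, 500, 498, 504, 505, 497, 489, 498, 505, 493, 495, 498, 493, 500, 491, 498, 488, 504, 491, 496, 491, 499, 488, 498, 489, 496, 496, 499, 496, 472, 475, 494, 508, 501, 489, 434, 354, 310, 331, 340, 349, 334, 328, 298, 288, 306, 308]
```

View pics/w12c.png

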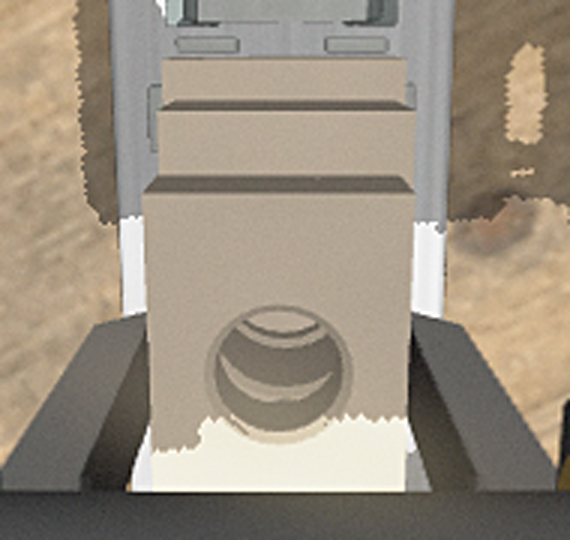

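The crop shows foot, body and ring stacked in view. The body's top edge is at row 146.5 and the ring's bottom and top edges are at rows 168 and 174.2. Casting these now.

Run:
```python
from q2 import *
s=get_state(); c=cam('wrist'); t=s['tool_pos']; R=s['tool_rot']; print(s['time'],t)
f=lambda u,v,z:((onplane(c,[[u,v]],z)-t)@R)[0].round(2)
zt=t[2]+16.5
print('body end',f(262,146.4,76),'ring top',f(262,174.2,zt),'ring bottom',f(262,168,zt-22))
sat=cv2.cvtColor(c['img'],cv2.COLOR_RGB2HSV)[...,1].astype(int)
for r in (152,158,163):
    l=edge1(sat[r],214,230); q=edge1(sat[r],300,318); print('body y',l,q,f(l,r,76)[1],f(q,r,76)[1])
for r in (178,190,205,220):
    l=edge1(sat[r],212,227); q=edge1(sat[r],298,315); print('ring y',l,q,f(l,r,zt)[1],f(q,r,zt)[1])
```

```text
20.05 [531.53812103 -53.59532581 101.62414929]
body end [5.043e+01 1.000e-02 2.560e+01] ring top [ 3.819e+01  1.000e-02 -1.652e+01] ring bottom [3.835e+01 1.000e-02 5.480e+00]
body y 221.1642228739003 307.12084592145015 -28.54 31.58
body y 221.38315217391303 307.2102102102102 -28.52 31.79
body y 221.6335403726708 306.8757225433526 -28.45 31.67
ring y 216.90849673202615 307.78840579710146 -25.55 25.97
ring y 217.28763440860214 307.35905044510383 -25.58 25.98
ring y 218.03488372093022 306.4736842105263 -25.47 25.78
ring y 218.37735849056602 307.81960784313725 -25.59 26.9
```

play_rows(deltas=[{"travel": [-0.0053,0.004,0.03],"rotation": [0,0,0]},{"travel": [-0.0053,0.004,0.06],"rotation": [0,0,0]},{"travel": [-0.0053,0.004,0.06],"rotation": [0,0,0]},{"travel": [-0.0053,0.004,0.06],"rotation": [0,0,0]},{"travel": [-0.0053,0.004,0.06],"rotation": [0,0,0]}])

```text
time: 20.72
tool_pos: [532.8, -52.7, 92.4]
tool_rot: [[-0.632, 0.775, 0.0], [0.775, 0.632, 0.0], [-0.0, 0.0, -1.0]]
ft_force: [0.3, -1.0, -0.4]
finger_gap: 51.4
grasp_force: 30.0
```

```bash
cat > q4.py <<'E'
from q2 import *
for i in range(3):
    s=get_state(); c=cam('wrist'); t=s['tool_pos']; R=s['tool_rot']; print(s['time'],t.round(2))
    f=lambda u,v,z:((onplane(c,[[u,v]],z)-t)@R)[0].round(2)
    zt=t[2]+16.5; g=c['img'].astype(int).sum(2); P=cloud(c)
    m=np.median(g[:,235:290],1); dz=[np.nanmedian(P[v,235:290,2]) for v in range(384)]
    vb=next(v for v in range(125,200) if dz[v]>60); vr=next(v for v in range(vb,220) if dz[v]>zt-5)
    eb=vb-4+np.argmax(np.diff(m[vb-4:vb+5]))+.5; er=vr-4+np.argmax(np.diff(m[vr-4:vr+5]))+.5
    sat=cv2.cvtColor(c['img'],cv2.COLOR_RGB2HSV)[...,1].astype(int)
    yb=[(f(edge1(sat[r],214,230),r,76)[1]+f(edge1(sat[r],300,318),r,76)[1])/2 for r in range(int(eb)+4,int(eb)+16)]
    yr=[(f(edge1(sat[r],210,227),r,zt)[1]+f(edge1(sat[r],298,317),r,zt)[1])/2 for r in range(int(er)+4,int(er)+25,2)]
    print(eb,er,'body x',f(262,eb,76)[0]-50,'ring x',f(262,er,zt)[0]-37,'body y',np.median(yb),'ring y',np.median(yr))
E
python3 q4.py
```

```text
20.725 [532.82 -52.67  92.35]
147.5 173.5 body x 0.4399999999999977 ring x 1.5799999999999983 body y 0.10500000000000043 ring y 0.21499999999999986
20.775 [532.81 -52.7   92.36]
147.5 173.5 body x 0.4399999999999977 ring x 1.5799999999999983 body y 0.125 ring y 0.1949999999999985
20.825 [532.79 -52.71  92.35]
147.5 173.5 body x 0.4399999999999977 ring x 1.5799999999999983 body y 0.1299999999999999 ring y 0.22499999999999964
```

play_rows(deltas=[{"travel": [-0.006,0,0.01],"rotation": [0,0,0]},{"travel": [-0.006,0,0.03],"rotation": [0,0,0]},{"travel": [-0.006,0,0.045],"rotation": [0,0,0]},{"travel": [-0.006,0,0.06],"rotation": [0,0,0]},{"travel": [-0.006,0,0.077],"rotation": [0,0,0]},{"travel": [-0.006,0,0.077],"rotation": [0,0,0]},{"travel": [-0.006,0,0.077],"rotation": [0,0,0]}])

```text
time: 21.75
tool_pos: [533.2, -53.4, 82.8]
tool_rot: [[-0.632, 0.775, 0.001], [0.775, 0.632, -0.0], [-0.001, 0.0, -1.0]]
ft_force: [-3.7, 1.9, 7.5]
finger_gap: 51.4
grasp_force: 30.0
```

```bash
python3 q3.py w13.png
python3 - <<'E'
from h import *
c=cam('wrist');P=cloud(c)
for r in (180,190,200): print(r,[np.nanmedian(P[r-2:r+2,a-3:a+3,2]).round(1) for a in (220,228,240,262,280,295,302)])
E
```

```text
21.75 [533.2  -53.39  82.78] [-3.7  1.9  7.5] [-0.01  0.84 -0.05] 51.39603976402012
150 [np.float64(11.5), np.float64(16.8), np.float64(76.0), np.float64(75.9), np.float64(76.1), np.float64(76.1), np.float64(43.5), np.float64(11.6)]
160 [np.float64(11.3), np.float64(13.3), np.float64(75.9), np.float64(75.9), np.float64(76.0), np.float64(75.9), np.float64(44.4), np.float64(12.1)]
170 [np.float64(11.2), np.float64(12.3), np.float64(80.8), np.float64(82.2), np.float64(82.0), np.float64(82.2), np.float64(13.1), np.float64(11.7)]
200 [np.float64(10.7), np.float64(12.5), np.float64(98.1), np.float64(97.9), np.float64(97.8), np.float64(98.1), np.float64(12.6), np.float64(11.2)]
col 240 z [(124, np.float64(17.0)), (127, np.float64(12.1)), (130, np.float64(39.6)), (133, np.float64(39.7)), (136, np.float64(40.0)), (139, np.float64(40.0)), (142, np.float64(39.9)), (145, np.float64(59.8)), (148, np.float64(76.0)), (151, np.float64(76.2)), (154, np.float64(75.7)), (157, np.float64(75.7)), (160, np.float64(76.3)), (163, np.float64(76.0)), (166, np.float64(76.2)), (169, np.float64(79.9))]
180 [np.float64(98.0), np.float64(97.8), np.float64(98.1), np.float64(97.9), np.float64(98.1), np.float64(98.2), np.float64(98.1)]
190 [np.float64(97.7), np.float64(97.8), np.float64(97.8), np.float64(97.8), np.float64(98.1), np.float64(98.4), np.float64(98.1)]
200 [np.float64(97.7), np.float64(97.8), np.float64(97.9), np.float64(98.1), np.float64(98.0), np.float64(98.0), np.float64(98.0)]
```

The ring is seated: its top reads 98.0 and flat. Release, rise, and measure the bar.

play_rows(deltas=[{"travel": [0,0,0],"rotation": [0,0,0]},{"travel": [0,0,0],"rotation": [0,0,0]},{"travel": [0,0,0],"rotation": [0,0,0]},{"travel": [0,0,0],"rotation": [0,0,0]}], fingers=-1)

```text
time: 22.35
tool_pos: [533.2, -53.4, 80.4]
tool_rot: [[-0.632, 0.775, -0.0], [0.775, 0.632, 0.0], [0.0, -0.0, -1.0]]
ft_force: [-0.1, -0.7, 1.2]
finger_gap: 88.4
grasp_force: 0.0
```

play_rows(deltas=[{"travel": [0,0,-0.15],"rotation": [0,0,0]},{"travel": [0.1,0,-0.5],"rotation": [0,0,0]},{"travel": [0.2,0,-0.9],"rotation": [0,0,0]},{"travel": [0.2,0,-1],"rotation": [0,0,0]},{"travel": [0.2,0,-1],"rotation": [0,0,0]}])

```text
time: 22.98
tool_pos: [514.9, -30.4, 231.4]
tool_rot: [[-0.632, 0.775, 0.002], [0.775, 0.632, -0.0], [-0.002, 0.001, -1.0]]
ft_force: [0.6, -0.6, -0.3]
finger_gap: 94.0
grasp_force: 0.0
```

Run:
```python
from h import *
s=get_state(); print(s['time'],s['tool_pos'],s['qpos'].round(1))
O=np.array([533.,-53.3,0]); A=np.array([[.634,-.774,0],[.774,.634,0],[0,0,1.]]).T
for n in ('scene','top','wrist'):
    c=cam(n); P=cloud(c); C=(P-O)@A; hsv=cv2.cvtColor(c['img'],cv2.COLOR_RGB2HSV)
    m=(C[...,2]>130)&(abs(C[...,1])<30)&(C[...,0]>95)&(C[...,0]<215); 
    if n!='wrist': save(c,n+'14.png')
    q=C[m]; v=hsv[...,2][m]; print(n,m.sum())
    for lo in range(130,360,20):
        k=(q[:,2]>lo)&(q[:,2]<=lo+20)
        if k.sum()>3: print(lo,k.sum(),'x',np.percentile(q[k,0],[5,50,95]).round(),'y',np.percentile(q[k,1],[5,50,95]).round(1),'V',np.median(v[k]))
    if q.size: print('zmax',np.percentile(q[:,2],99.5))
    k=(abs(C[...,2]-98)<4)&(abs(C[...,0])<40)&(abs(C[...,1])<30); print('ring mean',np.nanmean(C[k],0).round(1) if k.any() else None)
```

```text
22.975 [514.89971405 -30.38194758 231.37559695] [ -9.7   0.3  80.5  -0.   99.1 -48.9]
scene 400
130 42 x [95. 97. 98.] y [-15.2  -4.5   6.4] V 134.5
150 81 x [ 97. 101. 104.] y [-21.1  -4.5   8.5] V 133.0
170 161 x [ 99. 103. 111.] y [-26.7  -2.4  21.1] V 39.0
190 30 x [105. 110. 112.] y [-25.8 -15.3  21.4] V 65.0
210 86 x [109. 112. 115.] y [-26.2  -2.9  21.1] V 36.0
zmax 220.16591138986726
ring mean [-2.  -3.3 99. ]
top 711
130 10 x [95. 96. 98.] y [-10.3  -0.9   9.5] V 70.0
150 20 x [ 96.  98. 102.] y [-24.3  -3.   17.5] V 62.0
170 95 x [ 99. 104. 111.] y [-25.2   2.8  21.8] V 65.0
190 35 x [104. 107. 115.] y [-25.3 -16.2  26.9] V 56.0
210 131 x [109. 115. 123.] y [-24.2  -1.6  25.3] V 82.0
230 33 x [117. 120. 123.] y [-10.   -1.4  10.5] V 77.0
250 30 x [122. 127. 172.] y [-14.3  -7.    8.3] V 76.0
270 219 x [122. 166. 184.] y [-13.   -1.2  13.6] V 44.0
290 52 x [123. 135. 170.] y [-9.9 -2.2 11.3] V 73.5
310 29 x [136. 139. 143.] y [-7.2 -0.2  8.2] V 50.0
330 57 x [141. 147. 153.] y [-6.8  0.4  8.6] V 47.0
zmax 341.4195135641227
ring mean [21.4  1.7 98.1]
wrist 851
130 134 x [95. 96. 97.] y [-11.3   0.   11.2] V 95.0
150 474 x [ 97.  99. 101.] y [-21.1   0.   21.5] V 93.5
170 243 x [ 98.  99. 103.] y [-26.2  -0.9  22.5] V 39.0
zmax 177.55191946213532
ring mean [-2.5  0.7 97.9]
```

play_rows(deltas=[{"travel": [0,-0.005,-0.35],"rotation": [0,0,0]},{"travel": [-0.1,-0.005,-0.487],"rotation": [0,0,0]},{"travel": [-0.4,-0.005,-0.487],"rotation": [0,0,0]},{"travel": [-0.6,-0.005,-0.487],"rotation": [0,0,0]}])

```text
time: 23.62
tool_pos: [571.1, -101.7, 301.0]
tool_rot: [[-0.632, 0.775, -0.004], [0.775, 0.632, 0.001], [0.003, -0.002, -1.0]]
ft_force: [-0.4, -0.1, -1.0]
finger_gap: 93.5
grasp_force: 0.0
```

play_rows(deltas=[{"travel": [-0.3,0,0],"rotation": [0,0,0]},{"travel": [-0.45,0,0],"rotation": [0,0,0]},{"travel": [-0.533,0,0],"rotation": [0,0,0]},{"travel": [-0.533,0,0],"rotation": [0,0,0]},{"travel": [-0.533,0,0],"rotation": [0,0,0]}])

```text
time: 24.25
tool_pos: [620.8, -161.6, 303.6]
tool_rot: [[-0.633, 0.774, -0.001], [0.774, 0.633, 0.001], [0.001, -0.0, -1.0]]
ft_force: [0.0, 0.2, 0.2]
finger_gap: 93.7
grasp_force: 0.0
```

Run:
```python
from h import *
s=get_state(); print(s['time'],s['tool_pos'],s['qpos'].round(1),s['ft_force'].round(1))
t=s['tool_pos'];R=s['tool_rot']
for n in ('wrist','scene'):
    c=cam(n); P=cloud(c); Q=(P-t)@R; m=(abs(Q[...,0])<35)&(abs(Q[...,1])<25)&(Q[...,2]>-60)&(Q[...,2]<15)
    q=Q[m]; print(n,m.sum()); 
    if len(q)>5: print(np.percentile(q,[5,50,95],axis=0).round(1).tolist())
    save(c,n+'15.png')
```

```text
24.25 [ 620.77613569 -161.63570971  303.61804126] [-19.7  17.5  52.9   0.  109.7 -58.9] [0.  0.2 0.2]
wrist 2115
[[-10.4, -8.1, -37.2], [-0.7, 0.5, -18.8], [7.3, 9.3, 12.8]]
scene 259
[[-9.1, -11.9, -38.0], [0.1, -3.8, -11.1], [7.2, 6.4, 13.0]]
```

View pics/wrist15.png

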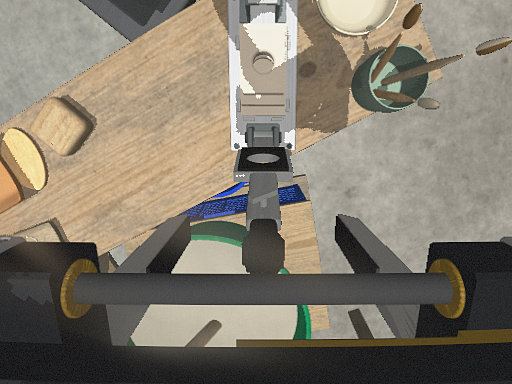

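The view shows the sleeve at (263,245), centred between the open fingers. Close on it, and work out the arc.

play_rows(deltas=[{"travel": [0,0,0],"rotation": [0,0,0]},{"travel": [0,0,0],"rotation": [0,0,0]},{"travel": [0,0,0],"rotation": [0,0,0]},{"travel": [0,0,0],"rotation": [0,0,0]},{"travel": [0,0,0],"rotation": [0,0,0]}], fingers=1)

```text
time: 24.98
tool_pos: [621.2, -162.4, 303.7]
tool_rot: [[-0.632, 0.775, -0.0], [0.775, 0.632, 0.0], [0.0, 0.0, -1.0]]
ft_force: [-0.7, -0.3, -0.2]
finger_gap: 47.4
grasp_force: 0.0
```

Run:
```python
import numpy as np
from bench import get_state
s=get_state(); print(s['tool_pos'],s['finger_gap'],s['ft_force'])
r=222.4; f=lambda t:np.array([r*np.cos(t),-r*np.sin(t)])
for a,b in ((1.799,1.2),(1.2,.75),(.75,.3),(.3,0)):
    print(a,b,[((f(t)-f(a))/150).round(3).tolist() for t in np.linspace(a,b,8 if a<1.7 else 9)[1:]])
```

```text
[ 621.17110511 -162.36863431  303.65490557] 47.44718111143677 [-0.67138046 -0.31519712 -0.17506849]
1.799 1.2 [[0.109, -0.021], [0.219, -0.034], [0.33, -0.038], [0.441, -0.035], [0.551, -0.023], [0.66, -0.002], [0.768, 0.026], [0.873, 0.062]]
1.2 0.75 [[0.088, 0.037], [0.173, 0.08], [0.255, 0.129], [0.334, 0.182], [0.409, 0.241], [0.48, 0.304], [0.548, 0.371]]
0.75 0.3 [[0.063, 0.072], [0.121, 0.147], [0.174, 0.227], [0.221, 0.309], [0.264, 0.394], [0.301, 0.482], [0.332, 0.572]]
0.3 0 [[0.017, 0.061], [0.032, 0.123], [0.044, 0.185], [0.054, 0.248], [0.061, 0.311], [0.065, 0.375], [0.066, 0.438]]
```

Fingers are still closing (47 mm), so I'll hold on a bit longer.

play_rows(deltas=[{"travel": [0,0,0],"rotation": [0,0,0]},{"travel": [0,0,0],"rotation": [0,0,0]},{"travel": [0,0,0],"rotation": [0,0,0]},{"travel": [0,0,0],"rotation": [0,0,0]}])

```text
time: 25.48
tool_pos: [621.6, -162.0, 303.7]
tool_rot: [[-0.633, 0.774, 0.001], [0.774, 0.633, 0.001], [-0.0, 0.001, -1.0]]
ft_force: [1.9, 0.5, 0.2]
finger_gap: 17.7
grasp_force: 30.0
```

play_rows(deltas=[{"travel": [0.109,0,-0.021],"rotation": [0,0,0]},{"travel": [0.219,0,-0.034],"rotation": [0,0,0]},{"travel": [0.33,0,-0.038],"rotation": [0,0,0]},{"travel": [0.441,0,-0.035],"rotation": [0,0,0]},{"travel": [0.551,0,-0.023],"rotation": [0,0,0]},{"travel": [0.66,0,-0.002],"rotation": [0,0,0]},{"travel": [0.768,0,0.026],"rotation": [0,0,0]},{"travel": [0.873,0,0.062],"rotation": [0,0,0]}])

```text
time: 26.48
tool_pos: [537.1, -59.1, 296.4]
tool_rot: [[-0.633, 0.774, 0.002], [0.774, 0.633, 0.001], [-0.0, 0.002, -1.0]]
ft_force: [2.3, 1.4, 4.8]
finger_gap: 16.9
grasp_force: 30.0
```

play_rows(deltas=[{"travel": [0.088,0,0.037],"rotation": [0,0,0]},{"travel": [0.173,0,0.08],"rotation": [0,0,0]},{"travel": [0.255,0,0.129],"rotation": [0,0,0]},{"travel": [0.334,0,0.182],"rotation": [0,0,0]},{"travel": [0.409,0,0.241],"rotation": [0,0,0]},{"travel": [0.48,0,0.304],"rotation": [0,0,0]},{"travel": [0.548,0,0.371],"rotation": [0,0,0]}])

```text
time: 27.35
tool_pos: [483.0, 6.9, 242.7]
tool_rot: [[-0.635, 0.773, -0.001], [0.773, 0.635, 0.006], [0.006, 0.003, -1.0]]
ft_force: [-7.0, 9.1, 14.0]
finger_gap: 17.1
grasp_force: 30.0
```

Run:
```python
from h import *
s=get_state(); t=s['tool_pos'];R=s['tool_rot']; print(s['time'],t,s['qpos'].round(1),s['ft_force'].round(1),s['finger_gap'])
O=np.array([533.,-53.3,0]); A=np.array([[.634,-.774,0],[.774,.634,0],[0,0,1.]]).T
print('tcp clamp',((t-O)@A).round(1))
for n in ('wrist','scene'):
    c=cam(n); P=cloud(c); C=(P-O)@A; k=(abs(C[...,1])<12)&(C[...,2]>104)&(C[...,0]>-60)&(C[...,0]<85); save(c,n+'16.png')
    q=C[k]; q=q[np.isfinite(q[:,0])]
    for x in range(-60,85,15):
        j=abs(q[:,0]-x)<5
        if j.sum()>3: print(n,x,j.sum(),np.percentile(q[j,2],[10,50,90]).round(1))
```

```text
27.35 [482.97703248   6.89573746 242.72370822] [ -6.2  -3.8  83.2   0.4 100.7 -45.5] [-7.   9.1 14. ] 17.062365487243053
tcp clamp [-78.3  -0.6 242.7]
wrist -30 24 [249.  250.  251.1]
wrist -15 448 [255.1 266.7 271. ]
wrist 0 25 [207.9 210.5 212.9]
wrist 15 38 [190.7 195.9 199.6]
wrist 45 39 [162.5 164.  165.7]
wrist 60 9 [143.7 147.4 151.2]
wrist 75 7 [125.8 129.4 135.1]
scene -30 4 [248.  249.9 251.4]
```

play_rows(deltas=[{"travel": [0.063,0,0.072],"rotation": [0,0,0]},{"travel": [0.121,0,0.147],"rotation": [0,0,0]},{"travel": [0.174,0,0.227],"rotation": [0,0,0]},{"travel": [0.221,0,0.309],"rotation": [0,0,0]},{"travel": [0.264,0,0.394],"rotation": [0,0,0]},{"travel": [0.301,0,0.482],"rotation": [0,0,0]},{"travel": [0.332,0,0.572],"rotation": [0,0,0]}])

```text
time: 28.32
tool_pos: [449.4, 47.6, 153.5]
tool_rot: [[-0.635, 0.772, -0.01], [0.772, 0.635, 0.012], [0.015, 0.0, -1.0]]
ft_force: [-9.5, 13.5, 7.5]
finger_gap: 17.7
grasp_force: 30.0
```

play_rows(deltas=[{"travel": [0.017,0,0.061],"rotation": [0,0,0]},{"travel": [0.032,0,0.123],"rotation": [0,0,0]},{"travel": [0.044,0,0.185],"rotation": [0,0,0]},{"travel": [0.054,0,0.248],"rotation": [0,0,0]},{"travel": [0.061,0,0.311],"rotation": [0,0,0]},{"travel": [0.065,0,0.375],"rotation": [0,0,0]},{"travel": [0.066,0,0.438],"rotation": [0,0,0]},{"travel": [0.066,0,0.438],"rotation": [0,0,0]}])

```text
time: 29.32
tool_pos: [442.9, 55.3, 85.2]
tool_rot: [[-0.634, 0.773, -0.012], [0.773, 0.634, 0.012], [0.017, -0.001, -1.0]]
ft_force: [-6.2, 15.0, 0.1]
finger_gap: 18.0
grasp_force: 30.0
```

```bash
cat > q5.py <<'E'
from h import *
import sys
s=get_state(); t=s['tool_pos'];R=s['tool_rot']; print(s['time'],t.round(1),s['qpos'].round(1),s['ft_force'].round(1),s['finger_gap'].round(1))
O=np.array([533.,-53.3,0]); A=np.array([[.634,-.774,0],[.774,.634,0],[0,0,1.]]).T
print('tcp clamp',((t-O)@A).round(1))
for n in ('wrist','scene','top'):
    c=cam(n); P=cloud(c); C=(P-O)@A; save(c,n+sys.argv[1]+'.png'); np.savez(n+sys.argv[1]+'.npz',C=C,img=c['img'])
    k=(abs(C[...,1])<9)&(C[...,2]>90)&(C[...,2]<175)&(C[...,0]>-160)&(C[...,0]<105)
    q=C[k]; print(n,[(x,int((abs(q[:,0]-x)<6).sum()),np.median(q[abs(q[:,0]-x)<6,2]).round(1)) for x in range(-150,90,15) if (abs(q[:,0]-x)<6).sum()>3])
    k=(abs(C[...,2]-157)<6)&(C[...,0]<-60)&(C[...,0]>-120)&(abs(C[...,1])<25); q=C[k]
    if len(q)>10: 
        (a,b),rr=cv2.minEnclosingCircle(q[:,:2].astype(np.float32)); print(' knob top',len(q),q.mean(0).round(1),'circle',round(a,1),round(b,1),round(rr,1))
    k=(abs(C[...,2]-98)<3)&(abs(C[...,0])<45)&(abs(C[...,1])<32); print(' ring pts',k.sum(),C[k].min(0).round(1) if k.any() else '',C[k].max(0).round(1) if k.any() else '')
E
python3 q5.py 17
```

```text
Traceback (most recent call last):
  File "q5.py", line 3, in <module>
    s=get_state(); t=s['tool_pos'];R=s['tool_rot']; print(s['time'],t.round(1),s['qpos'].round(1),s['ft_force'].round(1),s['finger_gap'].round(1))
                                                                                                                         ^^^^^^^^^^^^^^^^^^^^^
AttributeError: 'float' object has no attribute 'round'
```

```bash
sed -i "s/s\['finger_gap'\].round(1)/s['finger_gap']/" q5.py; python3 q5.py 17
```

```text
29.325 [442.9  55.3  85.2] [ -0.7  -4.6 102.1   0.7  83.3 -40.2] [-6.2 15.   0.1] 17.982965682940122
tcp clamp [-141.2   -0.9   85.2]
wrist [(-150, 729, np.float64(129.5)), (-135, 536, np.float64(129.9)), (-105, 640, np.float64(126.8)), (-90, 164, np.float64(128.7))]
 ring pts 0  
scene [(-150, 74, np.float64(129.1)), (-135, 38, np.float64(131.3)), (-105, 10, np.float64(127.8))]
 ring pts 0  
top [(-105, 26, np.float64(128.6)), (-90, 33, np.float64(171.4)), (-75, 46, np.float64(168.8)), (-60, 31, np.float64(123.4)), (-45, 32, np.float64(122.6)), (-30, 32, np.float64(120.0)), (-15, 18, np.float64(119.4)), (15, 25, np.float64(102.2)), (30, 30, np.float64(115.6)), (45, 32, np.float64(115.6)), (60, 29, np.float64(113.0)), (75, 26, np.float64(111.6))]
 ring pts 72 [-37.9 -24.5  95. ] [ 35.9  28.3 100.9]
```

play_rows(deltas=[{"travel": [0,0,0],"rotation": [0,0,0]},{"travel": [0,0,0],"rotation": [0,0,0]},{"travel": [0,0,0],"rotation": [0,0,0]},{"travel": [0,0,0],"rotation": [0,0,0]},{"travel": [0,0,0],"rotation": [0,0,0]},{"travel": [0,0,0],"rotation": [0,0,0]}], fingers=-0.3)

```text
time: 30.22
tool_pos: [448.7, 49.0, 87.3]
tool_rot: [[-0.632, 0.775, -0.0], [0.775, 0.632, 0.0], [0.0, -0.0, -1.0]]
ft_force: [-0.0, 0.3, 0.9]
finger_gap: 61.3
grasp_force: 0.0
```

```bash
python3 q5.py 18
```

```text
30.225 [448.7  49.   87.3] [ -1.   -4.5 101.7   0.   82.8 -40.2] [-0.   0.3  0.9] 61.34067731410224
tcp clamp [-132.6   -0.4   87.3]
wrist [(-150, 473, np.float64(111.0)), (-135, 588, np.float64(111.8)), (-120, 556, np.float64(111.7)), (-105, 1049, np.float64(145.2)), (-90, 140, np.float64(114.3))]
 knob top 230 [-104.6   -0.   152.9] circle -102.1 -0.0 10.7
 ring pts 0  
scene [(-150, 32, np.float64(111.5)), (-135, 33, np.float64(113.1)), (-120, 33, np.float64(113.0)), (-105, 24, np.float64(113.5)), (-90, 16, np.float64(115.7))]
 ring pts 0  
top [(-105, 27, np.float64(152.7)), (-90, 33, np.float64(157.2)), (-75, 43, np.float64(148.2)), (-60, 32, np.float64(110.6)), (-45, 30, np.float64(110.5)), (-30, 30, np.float64(110.9)), (-15, 21, np.float64(110.4)), (15, 24, np.float64(100.5)), (30, 30, np.float64(111.2)), (45, 30, np.float64(110.3)), (60, 31, np.float64(111.0)), (75, 22, np.float64(110.4))]
 knob top 126 [-89.1   0.8 156.3] circle -89.0 1.2 16.6
 ring pts 75 [-37.8 -25.1  95. ] [ 35.9  27.6 100.9]
```

The bar has settled level, with its top face at 110.5-111 all along. The knob top is at clamp (-89.5, ~0.6, 156.5). Moving onto the knob.

play_rows(deltas=[{"travel": [0,0,-0.4],"rotation": [0,0,0]},{"travel": [0,0.004,-0.62],"rotation": [0,0,0]},{"travel": [-0.287,0.004,-0.62],"rotation": [0,0,0]},{"travel": [-0.287,0.004,-0.55],"rotation": [0,0,0]},{"travel": [-0.287,0.004,-0.4],"rotation": [0,0,0]},{"travel": [-0.287,0.004,-0.313],"rotation": [0,0,0]},{"travel": [-0.287,0.004,-0.313],"rotation": [0,0,0]},{"travel": [-0.287,0.004,-0.313],"rotation": [0,0,0]}])

```text
time: 31.38
tool_pos: [476.5, 16.3, 134.7]
tool_rot: [[-0.632, 0.775, 0.001], [0.775, 0.632, 0.0], [-0.0, 0.001, -1.0]]
ft_force: [-0.2, 0.3, -0.1]
finger_gap: 61.2
grasp_force: 0.0
```

play_rows(deltas=[{"travel": [0,0,0],"rotation": [0,0,0]},{"travel": [0,0,0],"rotation": [0,0,0]},{"travel": [0,0,0],"rotation": [0,0,0]},{"travel": [0,0,0],"rotation": [0,0,0]},{"travel": [0,0,0],"rotation": [0,0,0]}], fingers=1)

```text
time: 32.0
tool_pos: [476.0, 15.7, 134.3]
tool_rot: [[-0.632, 0.775, -0.001], [0.775, 0.632, -0.001], [-0.0, -0.001, -1.0]]
ft_force: [-2.5, -1.8, 0.7]
finger_gap: 31.1
grasp_force: 30.0
```

Run:
```python
from h import *
s=get_state(); t=s['tool_pos']; O=np.array([533.,-53.3,0]); A=np.array([[.634,-.774,0],[.774,.634,0],[0,0,1.]]).T
print(s['time'],((t-O)@A).round(1),s['finger_gap'],s['grasp_force'],s['ft_force'].round(1),s['moment'].round(2),s['qpos'].round(1))
```

```text
32.0 [-89.5  -0.4 134.3] 31.137615463049514 29.991991817951202 [-2.5 -1.8  0.7] [-0.32  0.38 -0.02] [ -4.9  -3.   94.7  -0.   88.3 -44.1]
```

play_rows(deltas=[{"travel": [0,-0.004,0],"rotation": [0,0,0.05]},{"travel": [0,-0.004,0],"rotation": [0,0,0.1]},{"travel": [0,-0.004,0.02],"rotation": [0,0,0.12]},{"travel": [0,-0.004,0.04],"rotation": [0,0,0.14]},{"travel": [0,-0.004,0.04],"rotation": [0,0,0.16]},{"travel": [0,-0.004,0.04],"rotation": [0,0,0.18]},{"travel": [0,-0.004,0.04],"rotation": [0,0,0.2]},{"travel": [0,-0.004,0.04],"rotation": [0,0,0.2]}])

```text
time: 33.0
tool_pos: [476.4, 15.6, 130.0]
tool_rot: [[-0.055, 0.998, 0.002], [0.998, 0.055, -0.0], [-0.0, 0.002, -1.0]]
ft_force: [-2.6, 0.1, 5.7]
finger_gap: 31.4
grasp_force: 30.0
```

play_rows(deltas=[{"travel": [0,0,0.013],"rotation": [0,0,0.025]},{"travel": [0,0,0.013],"rotation": [0,0,0.05]},{"travel": [0,0,0.013],"rotation": [0,0,0.075]},{"travel": [0,0,0.013],"rotation": [0,0,0.1]},{"travel": [0,0,0.013],"rotation": [0,0,0.1]}])

```text
time: 33.62
tool_pos: [476.4, 15.6, 127.1]
tool_rot: [[0.254, 0.967, 0.002], [0.967, -0.254, -0.0], [0.0, 0.002, -1.0]]
ft_force: [-1.6, -1.4, 4.4]
finger_gap: 31.5
grasp_force: 30.0
```

Run:
```python
from h import *
s=get_state(); print(s['time'],s['tool_pos'].round(1),s['ft_force'].round(1),s['moment'].round(2),s['qpos'].round(1),np.degrees(np.arctan2(s['tool_rot'][1,1],s['tool_rot'][0,1])))
```

```text
33.625 [476.4  15.6 127.1] [-1.6 -1.4  4.4] [-0.28  0.3  -0.03] [-4.9 -2.8 95.4  0.  87.3  9.8] -14.741398995818216
```

It has gone in about 7 mm at only 4 N, so the wing is in line. Push fully in.

play_rows(deltas=[{"travel": [0,0,0.04],"rotation": [0,0,0]},{"travel": [0,0,0.07],"rotation": [0,0,0]},{"travel": [0,0,0.085],"rotation": [0,0,0]},{"travel": [0,0,0.085],"rotation": [0,0,0]}])

```text
time: 34.12
tool_pos: [476.6, 15.7, 116.4]
tool_rot: [[0.254, 0.967, 0.003], [0.967, -0.254, -0.0], [0.0, 0.003, -1.0]]
ft_force: [-4.0, -0.4, 13.2]
finger_gap: 31.6
grasp_force: 30.0
```

play_rows(deltas=[{"travel": [0,0,0],"rotation": [0,0,0.05]},{"travel": [0,0,0],"rotation": [0,0,0.1]},{"travel": [0,0,0],"rotation": [0,0,0.15]},{"travel": [0,0,0],"rotation": [0,0,0.2]},{"travel": [0,0,0],"rotation": [0,0,0.25]},{"travel": [0,0,0],"rotation": [0,0,0.3]},{"travel": [0,0,0],"rotation": [0,0,0.35]},{"travel": [0,0,0],"rotation": [0,0,0.4]}])

```text
time: 35.12
tool_pos: [476.9, 15.1, 116.4]
tool_rot: [[0.999, 0.052, 0.003], [0.052, -0.999, -0.002], [0.003, 0.002, -1.0]]
ft_force: [-3.9, -1.6, 12.3]
finger_gap: 31.4
grasp_force: 30.0
```

play_rows(deltas=[{"travel": [0,0,0],"rotation": [0,0,0.05]},{"travel": [0,0,0],"rotation": [0,0,0.1]},{"travel": [0,0,0],"rotation": [0,0,0.13]},{"travel": [0,0,0],"rotation": [0,0,0.15]},{"travel": [0,0,0],"rotation": [0,0,0.15]}])

```text
time: 35.75
tool_pos: [476.7, 14.8, 116.4]
tool_rot: [[0.916, -0.402, 0.003], [-0.402, -0.916, -0.002], [0.004, 0.001, -1.0]]
ft_force: [-3.5, -2.5, 12.9]
finger_gap: 31.2
grasp_force: 30.0
```

Run:
```python
from h import *
s=get_state(); print(s['time'],s['tool_pos'].round(1),s['ft_force'].round(1),s['moment'].round(2),s['qpos'].round(1),s['finger_gap'],np.degrees(np.arctan2(s['tool_rot'][1,1],s['tool_rot'][0,1])))
```

```text
35.75 [476.7  14.8 116.4] [-3.5 -2.5 12.9] [-0.57  1.08  0.09] [-5.000e+00 -2.500e+00  9.630e+01 -1.000e-01  8.590e+01  1.088e+02] 31.248056579289063 -113.71997904563344
```

play_rows(deltas=[{"travel": [0,0,0],"rotation": [0,0,0.04]},{"travel": [0,0,0],"rotation": [0,0,0.06]},{"travel": [0,0,0],"rotation": [0,0,0.06]}])

```text
time: 36.12
tool_pos: [477.3, 14.4, 116.5]
tool_rot: [[0.825, -0.566, 0.005], [-0.566, -0.825, -0.003], [0.006, 0.0, -1.0]]
ft_force: [-2.6, -4.0, 12.6]
finger_gap: 31.2
grasp_force: 30.0
```

Run:
```python
from h import *
s=get_state(); print(s['time'],s['tool_pos'].round(1),s['ft_force'].round(1),s['moment'].round(2),s['qpos'].round(1),np.degrees(np.arctan2(s['tool_rot'][1,1],s['tool_rot'][0,1])))
```

```text
36.125 [477.3  14.4 116.5] [-2.6 -4.  12.6] [-0.74  0.79  0.57] [ -5.   -2.5  96.3  -0.2  85.9 119.5] -124.44584589296917
```

Moment about z rose to 0.57 Nm, so it is at the stop. Let go.

play_rows(deltas=[{"travel": [0,0,0],"rotation": [0,0,0]},{"travel": [0,0,0],"rotation": [0,0,0]},{"travel": [0,0,0],"rotation": [0,0,0]},{"travel": [0,0,0],"rotation": [0,0,0]}], fingers=-0.3)

```text
time: 36.62
tool_pos: [475.6, 15.9, 112.9]
tool_rot: [[0.823, -0.567, -0.001], [-0.567, -0.823, 0.0], [-0.001, 0.0, -1.0]]
ft_force: [0.3, -0.4, 1.3]
finger_gap: 60.6
grasp_force: 0.0
```

play_rows(deltas=[{"travel": [0,0,-0.2],"rotation": [0,0,0]},{"travel": [0,0,-0.5],"rotation": [0,0,0]},{"travel": [0,0,-0.8],"rotation": [0,0,0]},{"travel": [0,0,-0.8],"rotation": [0,0,0]},{"travel": [0,0,-0.8],"rotation": [0,0,0]}])

```text
time: 37.25
tool_pos: [475.5, 15.8, 232.6]
tool_rot: [[0.823, -0.568, -0.001], [-0.568, -0.823, 0.0], [-0.001, 0.001, -1.0]]
ft_force: [0.1, 0.5, -1.0]
finger_gap: 61.1
grasp_force: 0.0
```

```bash
python3 q5.py 20
python3 - <<'E'
import numpy as np
for n in ('wrist','top','scene'):
    C=np.load(f'{n}20.npz')['C']; k=(np.hypot(C[...,0]+89.5,C[...,1]-.5)<12)&(C[...,2]>118); q=C[k][:,2]; print(n,len(q),np.percentile(q,[10,50,90]).round(1) if len(q) else '')
    print([ (x,np.median(C[(abs(C[...,0]-x)<6)&(abs(C[...,1])<8)&(C[...,2]>90)][:,2]).round(1)) for x in (-140,-120,-60,-45,30,45,60)])
E
```

```text
37.25 [475.5  15.8 232.6] [ -4.9  -4.7  85.2   0.   99.6 119.6] [ 0.1  0.5 -1. ] 61.08957480420964
tcp clamp [-89.9  -0.7 232.6]
wrist [(-150, 77, np.float64(111.6)), (-135, 171, np.float64(111.7)), (-120, 164, np.float64(111.7)), (-105, 91, np.float64(145.8)), (-90, 238, np.float64(146.2)), (-75, 329, np.float64(140.8)), (-60, 200, np.float64(111.1)), (-45, 209, np.float64(111.0)), (-30, 214, np.float64(110.9)), (-15, 143, np.float64(110.6)), (15, 235, np.float64(100.7)), (30, 239, np.float64(111.1)), (45, 249, np.float64(110.8)), (60, 255, np.float64(110.8)), (75, 189, np.float64(110.8))]
 ring pts 592 [-38.  -25.4  95.2] [ 36.3  26.5 100.9]
scene [(-150, 33, np.float64(111.6)), (-135, 33, np.float64(113.1)), (-120, 30, np.float64(113.2)), (-105, 99, np.float64(129.4)), (-90, 42, np.float64(147.4)), (-75, 22, np.float64(147.6)), (-45, 28, np.float64(112.1)), (-30, 33, np.float64(112.3)), (-15, 19, np.float64(112.1)), (15, 67, np.float64(100.2)), (30, 28, np.float64(112.3)), (45, 24, np.float64(112.5)), (60, 20, np.float64(112.5)), (75, 12, np.float64(112.1))]
 ring pts 107 [-38.6 -
[... 163 characters left out ...]
, np.float64(110.1)), (45, 29, np.float64(111.0)), (60, 30, np.float64(112.0)), (75, 23, np.float64(111.6))]
 ring pts 67 [-37.9 -24.4  95.2] [ 35.9  26.8 100.8]
wrist 501 [145.4 146.2 147.1]
[(-140, np.float64(111.9)), (-120, np.float64(111.8)), (-60, np.float64(347.9)), (-45, np.float64(111.0)), (30, np.float64(111.1)), (45, np.float64(110.8)), (60, np.float64(110.8))]
top 206 [618.7 620.5 622.1]
[(-140, np.float64(600.8)), (-120, np.float64(613.8)), (-60, np.float64(615.1)), (-45, np.float64(603.7)), (30, np.float64(110.6)), (45, np.float64(111.0)), (60, np.float64(111.8))]
scene 92 [143.7 147.4 148.4]
[(-140, np.float64(112.8)), (-120, np.float64(450.3)), (-60, np.float64(nan)), (-45, np.float64(112.1)), (30, np.float64(112.3)), (45, np.float64(112.4)), (60, np.float64(112.7))]
  return _methods._mean(a, axis=axis, dtype=dtype,
  ret = ret.dtype.type(ret / rcount)
```

The knob top is at 146.2, i.e. pushed in 10.8 mm, which matches locked (11) rather than caught (14). The bar is level at 111. Handing in.

```bash
python3 -c "
from bench import job_done
print(job_done())"
```

```text
the job is handed in; nothing more can be done
None
```

I stacked the mould, brought the clamp bar down level and locked the stud in its detent (about 10.8 mm in by camera), then handed the job in at about 37 s; the hand-in returned no verdict.

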